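Find the free cells by touch and put the fossil casts away

ROBOT

A 6-joint arm with a two-finger parallel gripper is mounted at the origin on the work surface. World frame = base frame: x ahead of the robot, y to its left, z up, the work surface at z = 0. Lengths are in m, angles in rad, forces in N, time in s.
With the tool pointing down it reaches from about 0.375 to 0.9 m from the base axis. Payload 3.1 kg.
Tool frame: the origin (TCP) lies at the very end of the fingers, on their centre line; the grasp point (between the pads) lies 19 mm behind it (manip.tcp_to_grasp is the distance from the TCP to the grasp point, in m); z points along the fingers, y is the line along which they close (so a half turn about z gives the same grasp; the last joint's range is limited). The gripper opens to 85 mm and grips with 20 to 120 N. Pads are 22 mm wide; open, the fingers measure 114 mm over their backs; the gripper's body (76 mm by 85 mm) begins 54 mm behind the grasp point. The pads swing forward as they close: fully open they stand 13 mm farther back than shut.
Start: joints at [1.125, 0.527, 1.433, -0, 1.181, -0.178], TCP at [0.165, 0.603, 0.231] pointing down, gripper open.
Joint ranges: [-3.08, 3.08], [-0.75, 2.2], [0.22, 2.44], [-1.43, 4.57], [0, 2.65], [-2.85, 2.85]. Speed limits (rad/s): [2.79, 2.79, 3.14, 3.14, 3.14, 3.14].

INTERFACE

Orientations are given as a unit quaternion [x, y, z, w].
In Python, from station import manip gives the robot as it stands. The module is installed in compiled form; this text tells all that it offers.
- The arm moves only by the tool step_arm, never from a script. Its argument "commands" is one flat list of numbers, 6 for each row, row after row: the shift along the tool's x, y, z in m, then the turn, a rotation vector about the tool's x, y, z in degrees. A call has exactly 10 rows; each row is the pose to reach, as a shift and turn from the pose commanded when the call began, along the tool's axes at that moment; what a row does not reach only later rows make up. A row lasts 1/10 s, in which the tool goes at most 50 mm and 8.59 degrees, less where a joint would pass 70% of its speed; a pose out of reach is approached as far as the arm can. A call with a gripper value outside its range is refused whole. "jaw" is the opening in per cent of the stroke, from 0 (shut) to 100 (fully open), set as the call begins (left out, the last holds). The fingers move at their own pace and stop on an object; "grip_force" is the grip in N (left out, the last holds). Time passes only in rows, so rows that repeat a pose let the fingers close, or fill a call up. It gives the time, the measured TCP pose, the force, the opening and the grip force at its end, in the units of the state.
- manip.sense(): the state, without advancing time (a new reading comes with each control period).
- manip.snapshot(name): name is "side" or "top" or "wrist"; returns a dict with "pixels" (384x512x3 uint8, blue, green, red), "fx", "fy", "cx", "cy" (pixels), "R" (3x3) and "t" (3): a world point X has camera coordinates R X + t; the wrist camera has in their place "mount" (4x4, takes a point from camera to tool coordinates, whose origin is the TCP and whose axes are the flange's). Camera axes: x right, y down, z forward; pixel columns grow to the right and rows downward; lengths in m; the calibration is good to about 2 mm. The wrist camera is an equidistant fisheye: a pixel r from the principal point sees the ray r / f radians off the axis. A picture is of the moment at which its call begins: read the wrist's pose just before it. There is no depth.
- manip.sign_off(): hands the job in; it is judged then, once.
The state is a dict: "t": time; "q": joint angles; "qd": joint speeds; "tau": joint torques, N m; "tcp_pos": TCP position; "tool_rot": TCP orientation; "force": force on the tool from outside, world axes, zero at the start; "ft_torque": the same for the moment, N m; "finger_gap": opening from 0.0 (shut) to 1.0 (fully open); "gripper_force": force on a finger pad.
Only numpy, scipy, OpenCV 4.12 (cv2) and the standard library are available. Lean on these libraries where they do the work, as an engineer would, in place of code of your own. Each camera call takes 0.05 s, during which the arm holds its last target. There are 200 camera calls.

TASK

Put every fossil cast on the bench away in the specimen cabinet: first, before placing any, feel for empty cells in the pulled-out tray by pushing the covering leaves down with the bare closed fingers, since some cells already hold something low that you cannot see, then stand each cast upright on the floor of an empty cell of its own while the tray is out. When all are in, push the tray fully home with both doors still open, shut the left (rebated) door completely, and only then shut the right (flanged) door so that its flange laps over the other. Leave the blower bulb, the saddle block and the stone shard where they are.

Things in the scene. Friction and masses are not known exactly. Their poses are not given: they have to be found in the camera images.
- cabinet: Grey cabinet fixed to the bench, 170 deep (x) x 230 wide (y) x 116 high. Origin under its centre; x from front to back, y to its left seen from the robot. Open front at x = -85 with two doors 115 wide, 12 thick, z 8 to 106, hinged at (-85, +115) and (-85, -115); shut, they fill x -97 to -85 and meet at y = 0. Each has a knob 75 from its hinge, z 20 to 40, 16 proud; above, the face is plain.
- rebated_door (a joint): Left (+y) door; its free edge is stepped back (rebated: the last 15 are only 6 thick, on the inner side). Angle in rad, 0 = shut, grows as it swings out towards the robot; 1.7 to 2.0 at the start. Light hinge, stays where it is left.
- flanged_door (a joint): Right (-y) door; its free edge carries a flange 6 thick that sticks out 15 past the edge, on the outer side, and laps over the rebate of the other door. Angle in rad, 0 = shut, grows as it swings out towards the robot; 1.7 to 2.0 at the start. Light hinge, stays where it is left.
- tray (a joint): How far the wooden tray stands out of the cabinet, m, towards the cabinet's -x: 0 = fully in, 0.143 to 0.149 at the start; slides with 2 to 3 N. It has 2 rows of 3 cells, 56 square inside, pitch 61, walls 5. Cell floors are 14, wall tops 54 above the bench.
- tab (a point): Centre of the front (robot-side) face of the tray's upright grip tab, 86 above the bench, at the middle of the tray's front; the tab is 40 wide, 10 thick, its top 95 above the bench. With the tray fully in, this point is at cabinet x = -83, just behind the shut doors.
- cell0 (a point): Cell 0: front row (robot side), left (+y). Middle of the top of its cover, 40 above the cell's floor; travels with the tray. As on every cell, the cover is two thin sprung leaves meeting over the middle; they yield downwards under about 0.5 N. If a plinth (42 square, 33 high, out of sight) stands below they stop after 5; if the cell is empty they go down 25 and more.
- cell1 (a point): Cell 1: front row, middle; middle of the top of its cover, 40 above the cell's floor; travels with the tray.
- cell2 (a point): Cell 2: front row, right; middle of the top of its cover, 40 above the cell's floor; travels with the tray.
- cell3 (a point): Cell 3: back row (next to the cabinet), left (+y); middle of the top of its cover, 40 above the cell's floor; travels with the tray.
- cell4 (a point): Cell 4: back row, middle; middle of the top of its cover, 40 above the cell's floor; travels with the tray.
- cell5 (a point): Cell 5: back row, right; middle of the top of its cover, 40 above the cell's floor; travels with the tray.
- lid0 (a joint): Angle of cell 0's leaf on the robot's side (27 long), rad: 0 = level, closed; grows as it is pushed down, to 1.5 at most.
- lid1 (a joint): Angle of cell 1's leaf on the robot's side (27 long), rad: 0 = level, closed; grows as it is pushed down, to 1.5 at most.
- lid2 (a joint): Angle of cell 2's leaf on the robot's side (27 long), rad: 0 = level, closed; grows as it is pushed down, to 1.5 at most.
- lid3 (a joint): Angle of cell 3's leaf on the robot's side (27 long), rad: 0 = level, closed; grows as it is pushed down, to 1.5 at most.
- lid4 (a joint): Angle of cell 4's leaf on the robot's side (27 long), rad: 0 = level, closed; grows as it is pushed down, to 1.5 at most.
- lid5 (a joint): Angle of cell 5's leaf on the robot's side (27 long), rad: 0 = level, closed; grows as it is pushed down, to 1.5 at most.
- cast0: Fossil cast: a white plaster plinth 40 square and 40 high, on which a grey ammonite disc stands on edge, 36 across and 16 thick, its flat faces looking along the body's +-y; 75 high in all, 110 to 180 g. Origin at the centre of the underside, z up. Three or four casts are there; a missing one reads None from the start.
- cast1: Fossil cast: a white plaster plinth 40 square and 40 high, on which a grey ammonite disc stands on edge, 36 across and 16 thick, its flat faces looking along the body's +-y; 75 high in all, 110 to 180 g. Origin at the centre of the underside, z up. Three or four casts are there; a missing one reads None from the start.
- cast2: Fossil cast: a white plaster plinth 40 square and 40 high, on which a grey ammonite disc stands on edge, 36 across and 16 thick, its flat faces looking along the body's +-y; 75 high in all, 110 to 180 g. Origin at the centre of the underside, z up. Three or four casts are there; a missing one reads None from the start.
- cast3: Fossil cast: a white plaster plinth 40 square and 40 high, on which a grey ammonite disc stands on edge, 36 across and 16 thick, its flat faces looking along the body's +-y; 75 high in all, 110 to 180 g. Origin at the centre of the underside, z up. Three or four casts are there; a missing one reads None from the start.
- bulb: Bystander: dark rubber blower bulb, 62 across, 68 high, standing. Origin under its centre.
- saddle: Bystander: grey stone saddle block, 50 x 45 x 46 high. Origin under its centre.
- shard: Bystander: flat grey stone shard, about 53 x 50, 18 high. Origin under its centre.

How it is judged:
On the way, in this order (a step that is already met when the one before it is completed fails the run):
1. the fingers push a leaf well down into an empty cell (over 0.35 rad), no cast being seated yet (value of joint any of lid0, lid1, lid2, lid3, lid4, lid5 above 0.35 rad and contact force between the fingers and tray above 0.02 N and value of joint tray above 0.1 m and not (x of cast0 in the frame of cell1 between -0.022 and 0.083 m and y of cast0 in the frame of cell1 between -0.083 and 0.083 m and z of cast0 in the frame of cell1 between -0.047 and -0.034 m and angle between cast0's own z axis and vertical below 0.2 rad) and not (x of cast1 in the frame of cell1 between -0.022 and 0.083 m and y of cast1 in the frame of cell1 between -0.083 and 0.083 m and z of cast1 in the frame of cell1 between -0.047 and -0.034 m and angle between cast1's own z axis and vertical below 0.2 rad) and not (x of cast2 in the frame of cell1 between -0.022 and 0.083 m and y of cast2 in the frame of cell1 between -0.083 and 0.083 m and z of cast2 in the frame of cell1 between -0.047 and -0.034 m and angle between cast2's own z axis and vertical below 0.2 rad) and not (x of cast3 in the frame of cell1 between -0.022 and 0.083 m and y of cast3 in the frame of cell1 between -0.083 and 0.083 m and z of cast3 in the frame of cell1 between -0.047 and -0.034 m and angle between cast3's own z axis and vertical below 0.2 rad)), for 0.03 s.
2. every cast stands upright on the floor of a cell, the tray still out (x of cast0 in the frame of cell1 between -0.022 and 0.083 m and y of cast0 in the frame of cell1 between -0.083 and 0.083 m and z of cast0 in the frame of cell1 between -0.047 and -0.034 m and angle between each of cast0, cast1, cast2, cast3's own z axis and vertical below 0.2 rad and x of cast1 in the frame of cell1 between -0.022 and 0.083 m and y of cast1 in the frame of cell1 between -0.083 and 0.083 m and z of cast1 in the frame of cell1 between -0.047 and -0.034 m and x of cast2 in the frame of cell1 between -0.022 and 0.083 m and y of cast2 in the frame of cell1 between -0.083 and 0.083 m and z of cast2 in the frame of cell1 between -0.047 and -0.034 m and x of cast3 in the frame of cell1 between -0.022 and 0.083 m and y of cast3 in the frame of cell1 between -0.083 and 0.083 m and z of cast3 in the frame of cell1 between -0.047 and -0.034 m and value of joint tray above 0.1 m), for 0.2 s.
3. the tray is fully in, both doors still open (value of joint tray below 0.008 m and value of joint each of rebated_door, flanged_door above 0.5 rad), for 0.1 s.
4. the rebated door is shut while the flanged door is open (value of joint tray below 0.008 m and value of joint rebated_door below 0.05 rad and value of joint flanged_door above 0.3 rad), for 0.1 s.
5. the flanged door is shut over it (value of joint each of rebated_door, flanged_door below 0.05 rad), for 0.1 s.
At the end, for the whole second after the job is handed in: Every cast present stands upright (within 0.2 rad), at rest, on the floor of a tray cell (its underside 34 to 47 mm below the cells' tops); the tray is in to within 8 mm and both doors are shut to within 0.05 rad (all of step 5 and x of cast0 in the frame of cell1 between -0.022 and 0.083 m and y of cast0 in the frame of cell1 between -0.083 and 0.083 m and z of cast0 in the frame of cell1 between -0.047 and -0.034 m and angle between each of cast0, cast1, cast2, cast3's own z axis and vertical below 0.2 rad and x of cast1 in the frame of cell1 between -0.022 and 0.083 m and y of cast1 in the frame of cell1 between -0.083 and 0.083 m and z of cast1 in the frame of cell1 between -0.047 and -0.034 m and x of cast2 in the frame of cell1 between -0.022 and 0.083 m and y of cast2 in the frame of cell1 between -0.083 and 0.083 m and z of cast2 in the frame of cell1 between -0.047 and -0.034 m and x of cast3 in the frame of cell1 between -0.022 and 0.083 m and y of cast3 in the frame of cell1 between -0.083 and 0.083 m and z of cast3 in the frame of cell1 between -0.047 and -0.034 m and linear speed of each of cast0, cast1, cast2, cast3 below 0.03 m/s and value of joint tray below 0.008 m); the robot touches nothing.
It fails at once if the bulb is shoved more than 30 mm (distance of bulb from where it was at the start of the episode above 0.03 m).
It fails at once if the saddle is shoved more than 30 mm (distance of saddle from where it was at the start of the episode above 0.03 m).
It fails at once if the shard is shoved more than 30 mm (distance of shard from where it was at the start of the episode above 0.03 m).
Of old0, old1, old2, old3, old4, old5 only 2 to 2 are there at a start; the rules pass over those that are not, and their reading is None.
Of cast0, cast1, cast2, cast3 only 3 to 4 are there at a start; the rules pass over those that are not, and their reading is None.
At some moment in a run one of cast0, cast1, cast2, cast3 may be knocked a few centimetres aside while the robot is not near it.
It also fails if it takes over 210 s, if anything falls off the work surface, if the arm or the gripper's body presses on something with over 40 N, if the wrist force passes 120 N, or if a joint passes its speed limit or range.

## Working session

There is one attempt and no reset: what is moved stays moved. The work goes in short steps, Python scripts to look and compute and a tool call to move; the robot and the scene stay as the last step left them, time stands still between calls to the robot, and variables do not carry over. Pictures are saved under pics/ and viewed, at most 17 in all, crops included, and the job is handed in when it is done.

Besides the shell and the picture viewer there is one more tool, called after "Emit:" in YAML: its name, and indented under it one key for each argument. step_arm: Moves the arm, as the interface text tells. Its arguments: {"type":"object","properties":{"commands":{"type":"array","items":{"type":"number"}},"jaw":{"type":"number"},"grip_force":{"type":"number"}},"required":["commands"]}

```bash
mkdir -p pics
cat > h.py <<'E'
import numpy as np, cv2
from scipy.spatial.transform import Rotation as Rn
from station import manip
def snap(n,f):
    s=manip.sense(); d=manip.snapshot(n); cv2.imwrite('pics/'+f+'.png',d['pixels']); 
    np.savez('pics/'+f+'.npz',**{k:v for k,v in d.items()},p=s['tcp_pos'],q=s['tool_rot']); return d
def ray(f,u,v):
    d=np.load('pics/'+f+'.npz'); x=(u-d['cx'])/d['fx']; y=(v-d['cy'])/d['fy']
    if 'R' in d: R=d['R']; return -R.T@d['t'], R.T@np.array([x,y,1.])
    r=np.hypot(x,y); c=np.array([x/r*np.sin(r),y/r*np.sin(r),np.cos(r)]) if r>0 else np.array([0,0,1.])
    M=d['mount']; T=Rn.from_quat(d['q']).as_matrix()
    return T@M[:3,3]+d['p'], T@M[:3,:3]@c
def atz(f,u,v,z):
    o,r=ray(f,u,v); return (o+r*(z-o[2])/r[2]).round(4)
def tri(*obs):
    A=np.zeros((3,3));b=np.zeros(3)
    for o in obs:
        c,r=ray(*o); r=r/np.linalg.norm(r); P=np.eye(3)-np.outer(r,r); A+=P;b+=P@c
    return np.linalg.solve(A,b).round(4)
E
python3 - <<'E'
from h import *
for n in('side','top','wrist'): 
    d=snap(n,n+'0')
    print(n,d['fx'],d['cx'],d['cy'],[-d['R'].T@d['t'],d['R']] if 'R' in d else d['mount'])
for n in('side','top'):
    im=cv2.imread(f'pics/{n}0.png'); cv2.imwrite(f'pics/{n}0b.png',cv2.resize(im,(800,600),interpolation=cv2.INTER_CUBIC))
print(manip.sense(),manip.tcp_to_grasp)
E
```

```text
side 402.32778767509376 255.8219841148928 186.94719950345046 [array([ 0.49562539, -0.75219873,  0.66198914]), array([[ 0.9965033 , -0.08280052,  0.01119163],
       [-0.04244083, -0.61699001, -0.78582574],
       [ 0.0719719 ,  0.78260296, -0.61834671]])]
top 463.9877582142023 255.6927262689978 194.12692384518982 [array([ 0.48243381, -0.01073829,  1.32924486]), array([[ 2.36174350e-02, -9.99720999e-01,  3.75261934e-04],
       [-9.97721000e-01, -2.35939157e-02, -6.32149814e-02],
       [ 6.32061983e-02,  1.11856900e-03, -9.97999862e-01]])]
wrist 297.3186396354542 261.151410874916 191.0557115860629 [[ 3.57863539e-04 -9.63097634e-01 -2.69152038e-01  6.89661536e-02]
 [ 9.99999845e-01  2.29552128e-04  5.08197421e-04  6.93905526e-04]
 [-4.27659311e-04 -2.69152178e-01  9.63097566e-01 -1.42233316e-01]
 [ 0.00000000e+00  0.00000000e+00  0.00000000e+00  1.00000000e+00]]
{'t': 0.15, 'q': array([ 1.12455078e+00,  5.28257882e-01,  1.43358552e+00, -9.72343425e-06,
        1.18141749e+00, -1.78496187e-01]), 'qd': array([ 0.00060668, -0.00211721, -0.00442614,  0.00024009,  0.00032037,
        0.00034681]), 'tau': array([ 1.05140072e-03, -4.42744267e+01, -1.78276294e+01, -2.31152044e-04,
        5.62104527e-03,  2.48973714e-05]), 'tcp_pos': array([0.16508576, 0.60224243, 0.23056235]), 'tool_rot': array([ 1.33473268e-01,  9.91052063e-01, -7.95136848e-04, -2.52059487e-04]), 'force': array([-0.29730642, -0.97534845,  0.5204785 ]), 'ft_torque': array([-0.00405613,  0.0334628 , -0.01302524]), 'gripper_force': 0.0, 'finger_gap': 1.001858080969333} 0.0187
```

View pics/side0b.png

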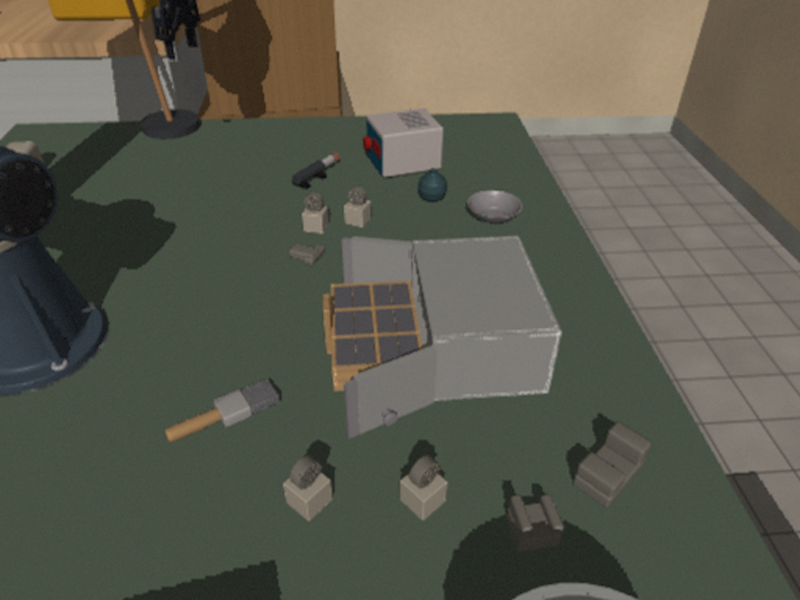

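View pics/top0b.png

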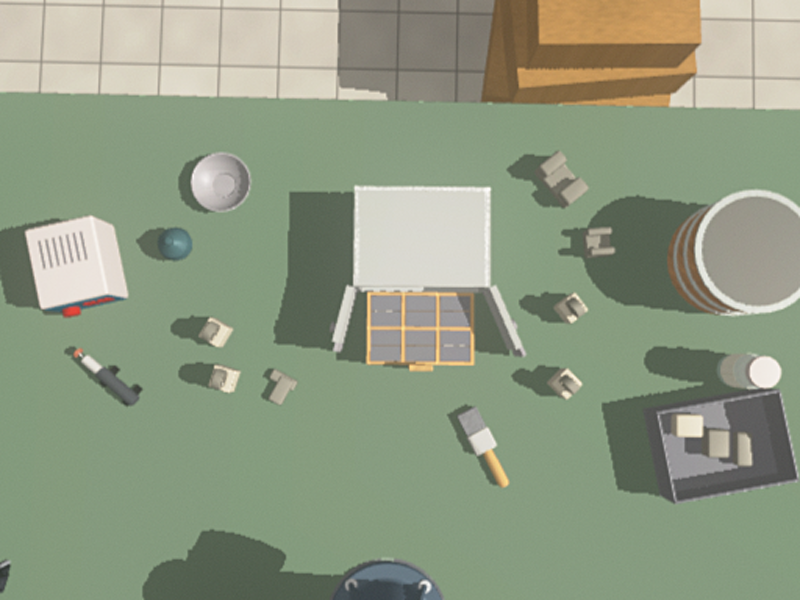

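The side view (800x600) shows cast pairs at (315,212), (357,207) and (307,490), (424,488). The tray sits at (375,325) between the two open doors. The top view shows the casts at (215,332), (224,378), (571,307) and (565,382), the cabinet top from (355,187) to (490,288), and the tab at (421,367). Next I'll enlarge these.

Run:
```python
from h import *
def crop(f,u,v,w,h,s):
    im=cv2.imread(f'pics/{f}0.png'); return cv2.resize(im[v:v+h,u:u+w],(w*s,h*s),interpolation=cv2.INTER_CUBIC)
T=[('top',115,195,50,60),('top',345,180,50,75),('side',180,115,65,40),('side',175,285,115,50)]
a=crop('top',120,195,50,60,5);b=crop('top',340,185,50,60,5)
c=crop('side',180,115,60,40,5);d=crop('side',175,285,50,50,5);e=crop('side',245,285,50,50,5)
M=np.zeros((600,800,3),np.uint8)
M[:300,:250]=a;M[:300,250:500]=b;M[:200,500:800]=c;M[300:550,:250]=d;M[300:550,250:500]=e
cv2.imwrite('pics/m1.png',M)
M=crop('top',205,110,140,140,4)
cv2.imwrite('pics/m2.png',M)
```

```text
(no output)
```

View pics/m1.png

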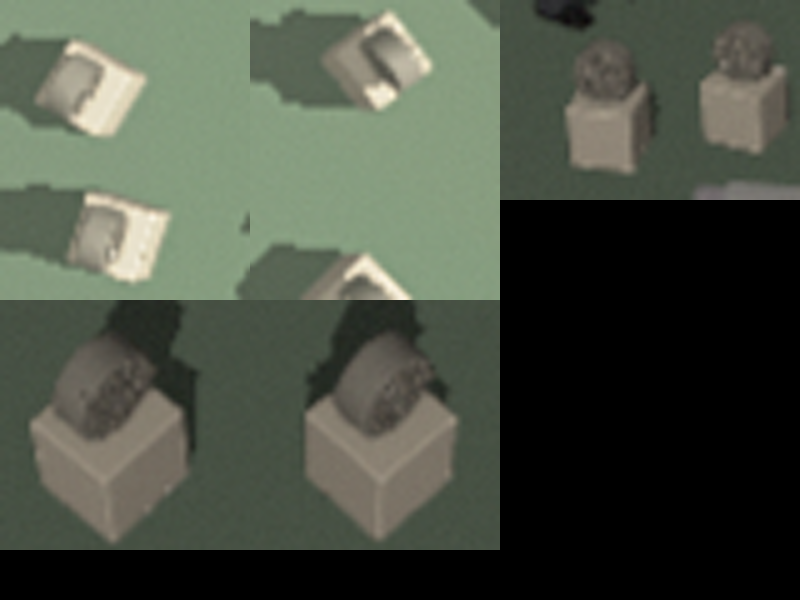

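View pics/m2.png

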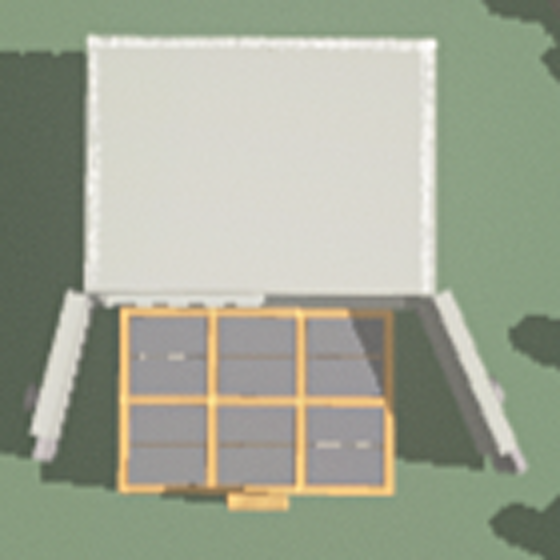

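Run:
```python
from h import *
P=lambda x,y:(205+x/4,110+y/4)
print('cab');[print(atz('top0',*P(*p),.116)) for p in [(88,38),(435,40),(85,293),(437,293)]]
print('tray');[print(atz('top0',*P(*p),.054)) for p in [(121,310),(391,310),(121,492),(393,493),(212,400),(300,400)]]
print('tab',atz('top0',*P(258,494),.095))
for n,L in dict(D=[(196,320.6),(181.4,310),(212.4,306)],E=[(271,320),(256,306.6),(286.4,309.4)],B=[(193.4,137.4),(207.4,138.6),(209.6,132)],A=[(220.4,134.4),(233.6,135.4),(237,132)]).items():
    c=[atz('side0',*p,.04) for p in L]; print(n,c,np.linalg.norm(c[0]-c[1]),np.linalg.norm(c[0]-c[2]),np.linalg.norm(c[1]-c[2]))
# two-view heights: front/bottom corners
print('side tray corner check')
t=lambda x,y:(x*.64,y*.64)
for nm,a,b in [('A disc',(344-0+0,0),0)][:0]: pass
# disc tops (crop m1): top crops
print('A', tri(('top0',120+85/5,195+65/5),('side0',180+243/5,115+25/5)))
print('B', tri(('top0',120+102/5,195+215/5),('side0',180+105/5,115+45/5)))
print('tab', tri(('top0',*P(258,494)),('side0',*t(328,295))))
print('tab ends', tri(('top0',*P(228,502)),('side0',*t(329,295))))
# tray front right corner
print('tray FR', tri(('top0',*P(393,493)),('side0',*t(333,375))))
```

```text
cab
[0.7554 0.0712 0.116 ]
[ 0.7595 -0.1584  0.116 ]
[0.586  0.0685 0.116 ]
[ 0.5915 -0.1623  0.116 ]
tray
[0.5802 0.0475 0.054 ]
[ 0.5846 -0.1386  0.054 ]
[0.4552 0.0442 0.054 ]
[ 0.4589 -0.1421  0.054 ]
[ 0.5197 -0.0167  0.054 ]
[ 0.5211 -0.0771  0.054 ]
tab [ 0.4569 -0.0484  0.095 ]
D [array([ 0.4319, -0.3357,  0.04  ]), array([ 0.4051, -0.312 ,  0.04  ]), array([ 0.4605, -0.3077,  0.04  ])] 0.035776109346881184 0.040024492501467175 0.05556662667465068
E [array([ 0.5633, -0.3445,  0.04  ]), array([ 0.5393, -0.3149,  0.04  ]), array([ 0.5935, -0.3249,  0.04  ])] 0.03810721716420656 0.03600277767061867 0.055114789303779464
B [array([0.4036, 0.2836, 0.04  ]), array([0.4449, 0.2741, 0.04  ]), array([0.451 , 0.3118, 0.04  ])] 0.04237853230115456 0.055154328932550706 0.038190312907856634
A [array([0.4833, 0.2957, 0.04  ]), array([0.5225, 0.2874, 0.04  ]), array([0.5335, 0.3065, 0.04  ])] 0.04006906537467523 0.051348612444738914 0.022041097976280594
side tray corner check
A [0.513  0.3092 0.0803]
B [0.4322 0.2977 0.0761]
tab [ 0.4577 -0.0481  0.1059]
tab ends [ 0.4548 -0.0286  0.0905]
tray FR [ 0.4603 -0.1433  0.0418]
```

```bash
cat >> h.py <<'E'
def go(x,y,z,yaw):  # yaw deg of tool y axis in world
    s=manip.sense(); T=Rn.from_quat(s['tool_rot']).as_matrix(); d=T.T@(np.array([x,y,z])-s['tcp_pos'])
    a=np.degrees(np.arctan2(T[1,1],T[0,1])); t=-((yaw-a+90)%180-90)
    print('shift',d.round(4),'turn z',round(t,2),'| tool tilt',(T[:,2]*1).round(3),'yaw',a.round(1),'q6',s['q'][5].round(2),'t',s['t'],'F',s['force'].round(1))
E
python3 -c "
from h import *
go(.489,-.048,.16,91.2);go(.489,-.048,.065,91.2)"
```

```text
shift [-0.4844 -0.5413  0.0713] turn z -16.54 | tool tilt [-0.001 -0.002 -1.   ] yaw 74.7 q6 -0.18 t 0.15 F [-0.3 -1.   0.5]
shift [-0.4844 -0.5411  0.1663] turn z -16.54 | tool tilt [-0.001 -0.002 -1.   ] yaw 74.7 q6 -0.18 t 0.15 F [-0.3 -1.   0.5]
```

Emit:
step_arm:
  commands: [-0.032, -0.036, 0.005, 0, 0, 0, -0.065, -0.072, 0.01, 0, 0, 0, -0.097, -0.108, 0.015, 0, 0, 0, -0.13, -0.144, 0.02, 0, 0, 0, -0.162, -0.18, 0.025, 0, 0, 0, -0.195, -0.216, 0.03, 0, 0, 0, -0.227, -0.253, 0.035, 0, 0, 0, -0.26, -0.289, 0.04, 0, 0, 0, -0.292, -0.325, 0.045, 0, 0, 0, -0.324, -0.361, 0.05, 0, 0, 0]
  jaw: 0

```text
t: 1.15
tcp_pos: [0.3829, 0.1671, 0.1812]
tool_rot: [0.133, 0.991, 0.0, 0.0]
force: [1.1, 0.4, -0.7]
finger_gap: 0.003
gripper_force: 0.0
```

Emit:
step_arm:
  commands: [-0.032, -0.036, 0.004, 0, 0, -3, -0.064, -0.072, 0.008, 0, 0, -6, -0.096, -0.108, 0.012, 0, 0, -9, -0.128, -0.144, 0.016, 0, 0, -12, -0.16, -0.18, 0.021, 0, 0, -15, -0.16, -0.18, 0.05, 0, 0, -16.5, -0.16, -0.18, 0.08, 0, 0, -16.5, -0.16, -0.18, 0.1, 0, 0, -16.5, -0.16, -0.18, 0.106, 0, 0, -16.5, -0.16, -0.18, 0.106, 0, 0, -16.5]

```text
t: 2.15
tcp_pos: [0.4884, -0.0469, 0.0746]
tool_rot: [-0.01, 1.0, 0.0, -0.001]
force: [-1.2, 0.3, -1.1]
finger_gap: -0.003
gripper_force: 0.0
```

```bash
python3 -c "
from h import *
go(.489,-.048,.046,91.2); snap('wrist','w1'); snap('side','s1')
a=cv2.resize(cv2.imread('pics/s1.png')[150:260,180:380],(800,440),interpolation=2)
cv2.imwrite('pics/s1c.png',a)"
```

```text
shift [-0.0006 -0.0011  0.0286] turn z -0.05 | tool tilt [-0.002  0.001 -1.   ] yaw 91.2 q6 -1.91 t 2.15 F [-1.2  0.3 -1.1]
```

View pics/w1.png

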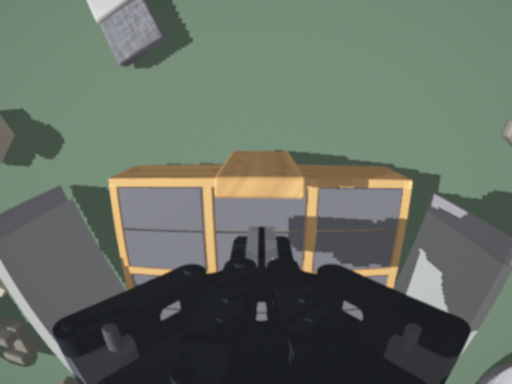

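The wrist view shows the shut fingers at (262,245) over the middle cell, whose slit runs along row 232. The tab is at (260,172), with the doors on either side. Now I'll probe cell 1.

Emit:
step_arm:
  commands: [0, -0.001, 0.012, 0, 0, 0, 0, -0.001, 0.018, 0, 0, 0, 0, -0.001, 0.02, 0, 0, 0, 0, -0.001, 0.022, 0, 0, 0, 0, -0.001, 0.024, 0, 0, 0, 0, -0.001, 0.026, 0, 0, 0, 0, -0.001, 0.028, 0, 0, 0, 0, -0.001, 0.03, 0, 0, 0, 0, -0.001, 0.031, 0, 0, 0, 0, -0.001, 0.031, 0, 0, 0]

```text
t: 3.25
tcp_pos: [0.489, -0.0481, 0.0442]
tool_rot: [-0.01, 1.0, -0.0, -0.0]
force: [-0.1, -0.1, 0.0]
finger_gap: 0.003
gripper_force: 0.2
```

Emit:
step_arm:
  commands: [0, 0, 0.004, 0, 0, 0, 0, 0, 0.008, 0, 0, 0, 0, 0, 0.01, 0, 0, 0, 0, 0, 0.01, 0, 0, 0, 0, 0, 0.01, 0, 0, 0, 0, 0, 0.01, 0, 0, 0, 0, 0, 0.01, 0, 0, 0, 0, 0, 0.01, 0, 0, 0, 0, 0, 0.01, 0, 0, 0, 0, 0, 0.01, 0, 0, 0]

```text
t: 4.25
tcp_pos: [0.489, -0.0481, 0.0344]
tool_rot: [-0.01, 1.0, -0.0, 0.0]
force: [-0.5, 0.4, 1.7]
finger_gap: 0.004
gripper_force: 0.2
```

Emit:
step_arm:
  commands: [0, 0, -0.036, 0, 0, 0, 0, 0.03, -0.04, 0, 0, 0, 0, 0.061, -0.036, 0, 0, 0, 0, 0.061, -0.02, 0, 0, 0, 0, 0.061, -0.014, 0, 0, 0, 0, 0.061, -0.01, 0, 0, 0, 0, 0.061, -0.006, 0, 0, 0, 0, 0.061, -0.002, 0, 0, 0, 0, 0.061, 0, 0, 0, 0, 0, 0.061, 0, 0, 0, 0]

```text
t: 5.25
tcp_pos: [0.4877, 0.0126, 0.0341]
tool_rot: [-0.01, 1.0, 0.0, -0.0]
force: [0.3, -0.4, -0.0]
finger_gap: -0.004
gripper_force: 0.3
```

Emit:
step_arm:
  commands: [0, 0, -0.036, 0, 0, 0, -0.025, -0.03, -0.04, 0, 0, 0, -0.053, -0.061, -0.034, 0, 0, 0, -0.053, -0.061, -0.024, 0, 0, 0, -0.053, -0.061, -0.02, 0, 0, 0, -0.053, -0.061, -0.016, 0, 0, 0, -0.053, -0.061, -0.013, 0, 0, 0, -0.053, -0.061, -0.01, 0, 0, 0, -0.053, -0.061, -0.009, 0, 0, 0, -0.053, -0.061, -0.009, 0, 0, 0]

```text
t: 6.25
tcp_pos: [0.5419, -0.0466, 0.0433]
tool_rot: [-0.01, 1.0, 0.0, -0.0]
force: [0.7, 1.0, 0.7]
finger_gap: 0.003
gripper_force: 0.3
```

Emit:
step_arm:
  commands: [0, 0, -0.025, 0, 0, 0, 0, -0.03, -0.03, 0, 0, 0, 0, -0.061, -0.024, 0, 0, 0, 0, -0.061, -0.014, 0, 0, 0, 0, -0.061, -0.01, 0, 0, 0, 0, -0.061, -0.006, 0, 0, 0, 0, -0.061, -0.003, 0, 0, 0, 0, -0.061, 0, 0, 0, 0, 0, -0.061, 0, 0, 0, 0, 0, -0.061, 0, 0, 0, 0]

```text
t: 7.25
tcp_pos: [0.5429, -0.1074, 0.0432]
tool_rot: [-0.01, 1.0, 0.0, -0.0]
force: [-1.1, 0.4, -0.4]
finger_gap: 0.001
gripper_force: 0.7
```

Cells 0, 1, 4 and 5 give no resistance, so they are empty. Next I'll look at the right-hand casts.

Emit:
step_arm:
  commands: [0, 0, -0.05, 0, 0, 0, 0, 0, -0.1, 0, 0, 0, 0.01, -0.04, -0.13, 0, 0, -8, 0.02, -0.08, -0.16, 0, 0, -16, 0.03, -0.12, -0.18, 0, 0, -24, 0.04, -0.16, -0.18, 0, 0, -32, 0.047, -0.208, -0.18, 0, 0, -40, 0.047, -0.208, -0.18, 0, 0, -40, 0.047, -0.208, -0.18, 0, 0, -40, 0.047, -0.208, -0.18, 0, 0, -40]
  jaw: 50

```text
t: 8.25
tcp_pos: [0.521, -0.2844, 0.2192]
tool_rot: [-0.322, 0.946, -0.018, -0.024]
force: [-0.1, 0.1, 0.5]
finger_gap: 0.498
gripper_force: 0.0
```

```bash
python3 -c "
from h import *
go(.566,-.32,.2,131.2); snap('wrist','w2')
a=cv2.resize(cv2.imread('pics/w2.png'),(800,600),interpolation=2)
cv2.imwrite('pics/w2c.png',a)"
```

```text
shift [-0.0151 -0.0553  0.0193] turn z -3.62 | tool tilt [-0.035 -0.049 -0.998] yaw 127.6 q6 -2.85 t 8.25 F [-0.1  0.1  0.5]
```

View pics/w2c.png

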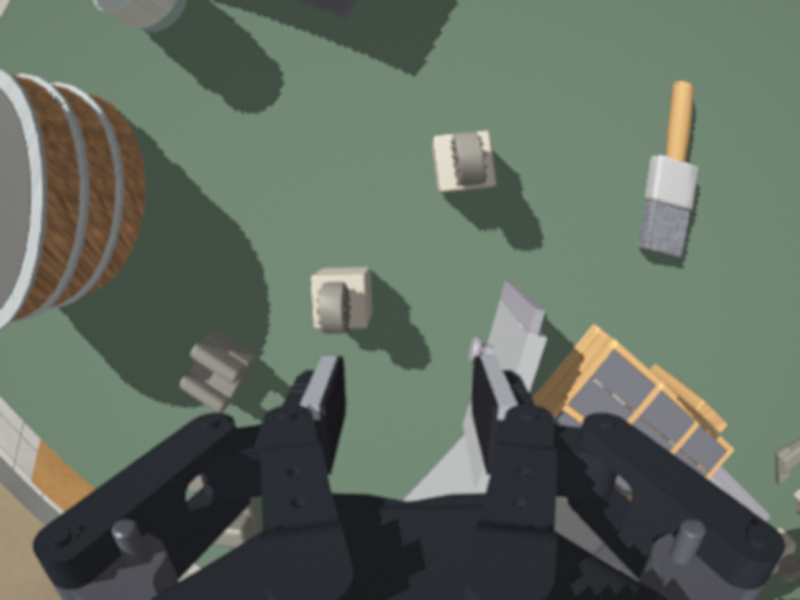

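Run:
```python
from h import *
k=.64
for n,L in dict(E=[(312,275),(369,268)],D=[(433,140),(488,131),(496,187),(440,190)]).items():
    c=[atz('w2',u*k,v*k,.04) for u,v in L]; print(n,c)
    d=c[1]-c[0]; print(np.degrees(np.arctan2(d[1],d[0])),np.linalg.norm(d))
for n,(a,b) in dict(E=((333,284),(424,459)),D=((471,132),(309,459))).items():
    pass
# disc top centres: wrist + side
print('E',tri(('w2',335*k,292*k),('side0',245+385/5-50,285+(345-300)/5)))
print('D',tri(('w2',469*k,145*k),('side0',175+105/5,285+(342-300)/5)))
print('E face z=.075',atz('w2',335*k,306*k,.075)); print('D',atz('w2',469*k,156*k,.075))
T=Rn.from_quat(manip.sense()['tool_rot'])
# target orientation: yaw -51
for yaw in(-51,):
    y=np.radians(yaw); Y=np.array([np.cos(y),np.sin(y),0]);Z=np.array([0,0,-1.]);X=np.cross(Y,Z)
    print((T.inv()*Rn.from_matrix(np.c_[X,Y,Z])).as_rotvec(degrees=True))
```

```text
E [array([ 0.56  , -0.3445,  0.04  ]), array([ 0.5306, -0.3146,  0.04  ])]
134.51691044027928 0.04193292262649963
D [array([ 0.4317, -0.334 ,  0.04  ]), array([ 0.4024, -0.308 ,  0.04  ]), array([ 0.4303, -0.2793,  0.04  ]), array([ 0.4565, -0.3086,  0.04  ])]
138.4150472784642 0.03917256693146367
E [ 0.5582 -0.3215  0.0785]
D [ 0.4308 -0.3134  0.0879]
E face z=.075 [ 0.5578 -0.3177  0.075 ]
D [ 0.43   -0.3086  0.075 ]
[ -5.17484739   1.54774469 178.48221573]
```

Emit:
step_arm:
  commands: [0, 0, 0, -0.2, 0.1, 8, 0, 0, 0, -0.5, 0.1, 16, 0, 0, 0, -0.7, 0.2, 24, 0, 0, 0, -0.9, 0.3, 32, 0, 0, 0, -1.2, 0.4, 40, 0, 0, 0, -1.4, 0.4, 48, 0, 0, 0, -1.6, 0.5, 56, 0, 0, 0, -1.9, 0.5, 64, 0, 0, 0, -2.1, 0.6, 72, 0, 0, 0, -2.3, 0.7, 80]

```text
t: 9.3
tcp_pos: [0.5214, -0.2847, 0.2196]
tool_rot: [0.365, 0.931, -0.014, -0.018]
force: [-0.2, 0.8, -0.8]
finger_gap: 0.502
gripper_force: 0.0
```

```bash
cat >> h.py <<'E'
def full(x,y,z,yaw):
    s=manip.sense(); T=Rn.from_quat(s['tool_rot']); y0=np.radians(yaw); Y=np.array([np.cos(y0),np.sin(y0),0]);Z=np.array([0,0,-1.])
    print('shift',T.inv().apply(np.array([x,y,z])-s['tcp_pos']).round(4),'rv',(T.inv()*Rn.from_matrix(np.c_[np.cross(Y,Z),Y,Z])).as_rotvec(degrees=True).round(2),'pos',s['tcp_pos'].round(4),'q6',s['q'][5].round(2),'t',s['t'],'F',s['force'].round(1),'gap',round(s['finger_gap'],3))
E
python3 -c "
from h import *
full(.56,-.3175,.2,-48)"
```

```text
shift [-0.0511  0.0029  0.0183] rv [-2.82  0.83 95.17] pos [ 0.5214 -0.2847  0.2196] q6 -1.48 t 9.3 F [-0.2  0.8 -0.8] gap 0.502
```

Emit:
step_arm:
  commands: [-0.005, 0, 0.002, -0.2, 0.1, 8.2, -0.01, 0.001, 0.004, -0.5, 0.1, 16.4, -0.015, 0.001, 0.006, -0.7, 0.2, 24.6, -0.02, 0.001, 0.008, -1, 0.3, 32.8, -0.025, 0.002, 0.009, -1.2, 0.4, 41, -0.03, 0.002, 0.01, -1.5, 0.4, 49.2, -0.035, 0.002, 0.012, -1.7, 0.5, 57.4, -0.04, 0.003, 0.014, -2, 0.5, 65.6, -0.045, 0.003, 0.016, -2.2, 0.6, 73.8, -0.051, 0.003, 0.018, -2.4, 0.7, 82]

```text
t: 10.3
tcp_pos: [0.5604, -0.3172, 0.2002]
tool_rot: [0.886, 0.463, -0.002, -0.003]
force: [-0.6, 0.1, 0.1]
finger_gap: 0.5
gripper_force: 0.0
```

Emit:
step_arm:
  commands: [0, 0, 0, -0.2, 0.1, 7, 0, 0, 0, -0.4, 0.1, 13, 0, 0, 0, -0.4, 0.1, 13, 0, 0, 0, -0.4, 0.1, 13, 0, 0, 0, -0.4, 0.1, 13, 0, 0, 0, -0.4, 0.1, 13, 0, 0, 0, -0.4, 0.1, 13, 0, 0, 0, -0.4, 0.1, 13, 0, 0, 0, -0.4, 0.1, 13, 0, 0, 0, -0.4, 0.1, 13]

```text
t: 11.3
tcp_pos: [0.5605, -0.3186, 0.2002]
tool_rot: [0.932, 0.362, -0.0, 0.001]
force: [0.0, -0.3, 0.5]
finger_gap: 0.498
gripper_force: 0.0
```

```bash
python3 -c "
from h import *
full(.56,-.3175,.045,-48); snap('wrist','w3')
a=cv2.resize(cv2.imread('pics/w3.png')[60:330,100:420],(800,675),interpolation=2)[:600]
cv2.imwrite('pics/w3c.png',a)"
```

```text
shift [ 0.0005 -0.0013  0.1552] rv [0.05 0.05 0.43] pos [ 0.5605 -0.3186  0.2002] q6 0.14 t 11.3 F [ 0.  -0.3  0.5] gap 0.498
```

View pics/w3c.png

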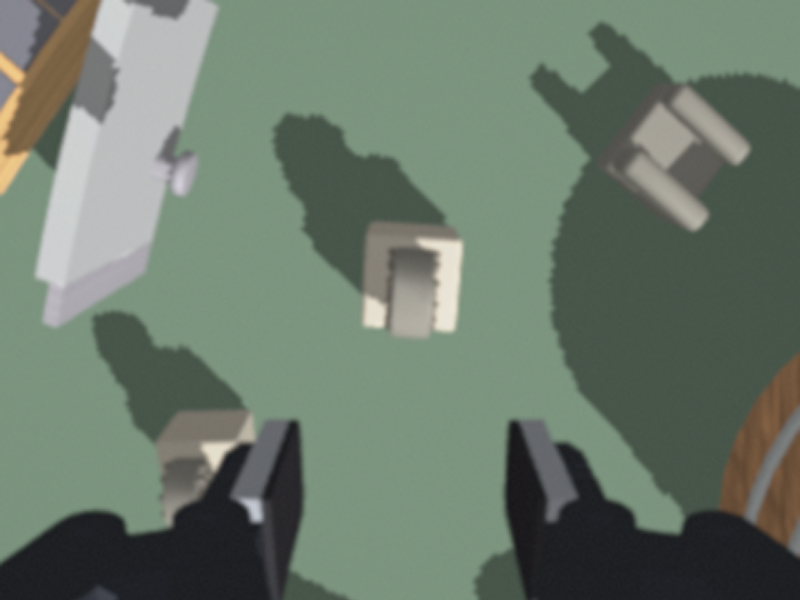

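E is at (413,285) in the crop, with its disc between the fingers and its flats facing across them. D is partly hidden at lower left. I'll compute the fine correction.

Run:
```python
from h import *
P=lambda u,v:(100+u/2.5,60+v/2.5)
c=[atz('w3',*P(*p),.04) for p in [(367,240),(462,240),(457,330),(364,327)]]
print(c,np.mean(c,0),[np.linalg.norm(c[i]-c[i-1]).round(4) for i in range(4)])
d=(c[1]-c[0])+(c[2]-c[3]);print(np.degrees(np.arctan2(d[1],d[0])))
print('disc top',atz('w3',*P(413,290),.075), 'tri', tri(('w3',*P(411,332)),('w2',334*.64,290*.64)), 'corner',tri(('w3',*P(364,327)),('w2',369*.64,268*.64)),tri(('w3',*P(457,330)),('w2',312*.64,275*.64)))
full(*np.mean(c,0)[:2],.045,-48)
```

```text
[array([ 0.5656, -0.2927,  0.04  ]), array([ 0.592 , -0.3215,  0.04  ]), array([ 0.5626, -0.3464,  0.04  ]), array([ 0.5371, -0.3165,  0.04  ])] [ 0.564325 -0.319275  0.04    ] [np.float64(0.0371), np.float64(0.0391), np.float64(0.0385), np.float64(0.0393)]
-48.51827742395785
disc top [ 0.5682 -0.3152  0.075 ] tri [ 0.5531 -0.3262  0.0641] corner [ 0.5335 -0.3163  0.0282] [ 0.5616 -0.3461  0.0361]
shift [0.0025 0.0029 0.1553] rv [0.05 0.06 0.43] pos [ 0.5605 -0.3186  0.2003] q6 0.14 t 11.35 F [ 0.7 -1.  -0.9] gap 0.504
```

Emit:
step_arm:
  commands: [0.001, 0.001, 0.035, 0, 0, 0.2, 0.002, 0.002, 0.07, 0, 0, 0.4, 0.0025, 0.003, 0.1, 0, 0, 0.4, 0.0025, 0.003, 0.125, 0, 0, 0.4, 0.0025, 0.003, 0.14, 0, 0, 0.4, 0.0025, 0.003, 0.15, 0, 0, 0.4, 0.0025, 0.003, 0.154, 0, 0, 0.4, 0.0025, 0.003, 0.154, 0, 0, 0.4, 0.0025, 0.003, 0.154, 0, 0, 0.4, 0.0025, 0.003, 0.154, 0, 0, 0.4]

```text
t: 12.35
tcp_pos: [0.565, -0.3198, 0.0475]
tool_rot: [0.933, 0.359, 0.0, 0.002]
force: [-0.3, 0.8, 0.4]
finger_gap: 0.501
gripper_force: 0.0
```

Emit:
step_arm:
  commands: [0, 0, 0, 0, 0, 0, 0, 0, 0, 0, 0, 0, 0, 0, 0, 0, 0, 0, 0, 0, 0, 0, 0, 0, 0, 0, 0, 0, 0, 0, 0, 0, 0, 0, 0, 0, 0, 0, 0, 0, 0, 0, 0, 0, -0.01, 0, 0, 0, 0, 0, -0.05, 0, 0, 0, 0, 0, -0.09, 0, 0, 0]
  jaw: 5
  grip_force: 40

```text
t: 13.35
tcp_pos: [0.563, -0.3181, 0.1355]
tool_rot: [0.933, 0.359, -0.002, -0.002]
force: [0.6, -0.4, -0.8]
finger_gap: 0.178
gripper_force: 39.4
```

```bash
python3 -c "
from h import *
full(.5502,-.0467,.19,-88.8)"
```

```text
shift [ 0.1721 -0.2104 -0.0539] rv [-0.19  0.18 40.83] pos [ 0.563  -0.3181  0.1355] q6 0.15 t 13.35 F [ 0.6 -0.4 -0.8] gap 0.178
```

Emit:
step_arm:
  commands: [0, 0, -0.04, 0, 0, 3, 0.02, -0.024, -0.054, 0, 0, 8, 0.045, -0.055, -0.054, 0, 0, 14, 0.072, -0.088, -0.054, 0, 0, 20, 0.1, -0.122, -0.054, 0, 0, 26, 0.128, -0.156, -0.054, 0, 0, 32, 0.15, -0.184, -0.054, 0, 0, 38, 0.165, -0.202, -0.054, 0, 0, 40.8, 0.172, -0.21, -0.054, 0, 0, 40.8, 0.172, -0.21, -0.054, 0, 0, 40.8]

```text
t: 14.35
tcp_pos: [0.5511, -0.0468, 0.1898]
tool_rot: [1.0, 0.012, -0.0, 0.001]
force: [-0.7, -0.1, -1.1]
finger_gap: 0.183
gripper_force: 39.5
```

```bash
python3 -c "
from h import *
full(.5502,-.0467,.061,-88.8);snap('side','s2'); snap('wrist','w4')
a=cv2.resize(cv2.imread('pics/s2.png')[120:270,180:380],(533,400),interpolation=2)
b=cv2.imread('pics/w4.png')[:,200:460];b=cv2.resize(b,(266,400))
cv2.imwrite('pics/s2c.png',np.hstack([a,b]))"
```

```text
shift [-0.0008 -0.0003  0.1288] rv [0.07 0.05 0.22] pos [ 0.5511 -0.0468  0.1898] q6 1.26 t 14.35 F [-0.7 -0.1 -1.1] gap 0.183
```

View pics/s2c.png

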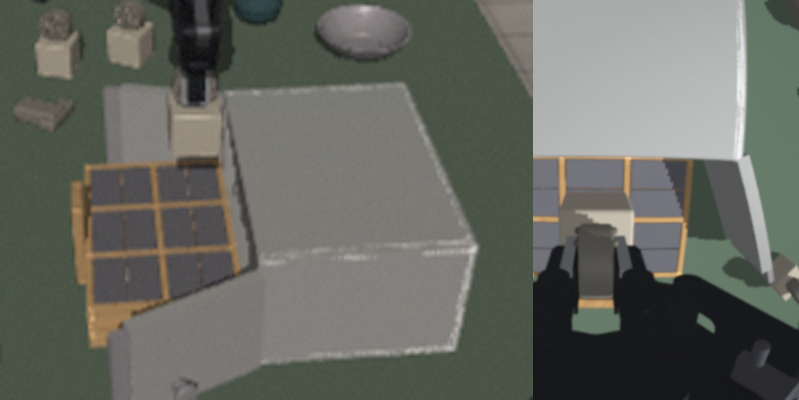

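The cast hangs upright in the grip above cell 4. I'll lower it.

Emit:
step_arm:
  commands: [-0.001, 0, 0.03, 0, 0, 0, -0.001, 0, 0.06, 0, 0, 0, -0.001, 0, 0.08, 0, 0, 0, -0.001, 0, 0.092, 0, 0, 0, -0.001, 0, 0.102, 0, 0, 0, -0.001, 0, 0.11, 0, 0, 0, -0.001, 0, 0.116, 0, 0, 0, -0.001, 0, 0.121, 0, 0, 0, -0.001, 0, 0.125, 0, 0, 0, -0.001, 0, 0.127, 0, 0, 0]

```text
t: 15.45
tcp_pos: [0.5506, -0.048, 0.0628]
tool_rot: [1.0, 0.011, 0.0, 0.001]
force: [-0.2, -0.3, -2.1]
finger_gap: 0.184
gripper_force: 39.6
```

```bash
python3 -c "
from h import *
full(.5502,-.0467,.061,-88.8)"
```

```text
shift [-0.0004 -0.0014  0.0018] rv [ 0.08 -0.    0.05] pos [ 0.5506 -0.048   0.0628] q6 1.26 t 15.45 F [-0.2 -0.3 -2.1] gap 0.184
```

Emit:
step_arm:
  commands: [0, 0, 0.001, 0, 0, 0, 0, 0, 0.002, 0, 0, 0, 0, 0, 0.002, 0, 0, 0, 0, 0, 0.002, 0, 0, 0, 0, 0, 0.002, 0, 0, 0, 0, 0, 0.002, 0, 0, 0, 0, 0, 0.002, 0, 0, 0, 0, 0, 0.002, 0, 0, 0, 0, 0, 0.002, 0, 0, 0, 0, 0, 0.002, 0, 0, 0]

```text
t: 16.45
tcp_pos: [0.5506, -0.0481, 0.061]
tool_rot: [1.0, 0.011, 0.0, 0.001]
force: [0.2, 0.7, -0.3]
finger_gap: 0.178
gripper_force: 39.6
```

Emit:
step_arm:
  commands: [0, 0, 0, 0, 0, 0, 0, 0, 0, 0, 0, 0, 0, 0, 0, 0, 0, 0, 0, 0, 0, 0, 0, 0, 0, 0, -0.005, 0, 0, 0, 0, 0, -0.02, 0, 0, 0, 0, 0, -0.05, 0, 0, 0, 0, 0, -0.09, 0, 0, 0, 0, 0, -0.13, 0, 0, 0, 0, 0, -0.14, 0, 0, 0]
  jaw: 45

```text
t: 17.45
tcp_pos: [0.5532, -0.0486, 0.2058]
tool_rot: [1.0, 0.011, 0.004, 0.002]
force: [0.8, -0.0, 0.2]
finger_gap: 0.447
gripper_force: 0.0
```

```bash
python3 -c "
from h import *
full(.430,-.3075,.2,-42)"
```

```text
shift [-0.1288  0.2561  0.0057] rv [  0.43  -0.38 -46.76] pos [ 0.5532 -0.0486  0.2058] q6 1.26 t 17.45 F [ 0.8 -0.   0.2] gap 0.447
```

Emit:
step_arm:
  commands: [-0.014, 0.028, 0, 0, 0, -6, -0.032, 0.064, 0, 0, 0, -12, -0.05, 0.1, 0, 0, 0, -18, -0.068, 0.135, 0, 0, 0, -24, -0.086, 0.17, 0, 0, 0, -31, -0.104, 0.205, 0, 0, 0, -38, -0.12, 0.24, 0.002, 0.2, -0.2, -44, -0.127, 0.253, 0.004, 0.4, -0.3, -46.8, -0.129, 0.256, 0.006, 0.4, -0.3, -46.8, -0.129, 0.256, 0.006, 0.4, -0.3, -46.8]

```text
t: 18.45
tcp_pos: [0.4264, -0.3062, 0.1945]
tool_rot: [0.914, 0.406, -0.003, -0.004]
force: [-0.3, -0.2, -0.8]
finger_gap: 0.449
gripper_force: 0.0
```

```bash
python3 -c "
from h import *
full(.430,-.3075,.046,-42); snap('wrist','w5'); snap('top','t5')
a=cv2.resize(cv2.imread('pics/w5.png')[100:260,160:360],(500,400),interpolation=2)
b=cv2.resize(cv2.imread('pics/t5.png')[170:250,225:315],(300,267),interpolation=2)
c=cv2.resize(cv2.imread('pics/t5.png')[195:255,120:170],(111,133),interpolation=2)
M=np.zeros((400,800,3),np.uint8);M[:,:500]=a;M[:267,500:]=b;M[267:,500:611]=c
cv2.imwrite('pics/w5c.png',M)"
```

```text
shift [0.0019 0.0049 0.1485] rv [-0.54  0.14 -0.1 ] pos [ 0.4264 -0.3062  0.1945] q6 -0.1 t 18.45 F [-0.3 -0.2 -0.8] gap 0.449
```

View pics/w5c.png

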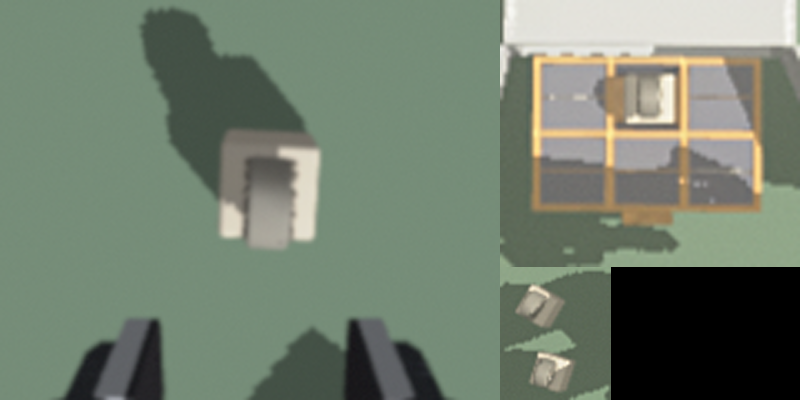

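E stands in cell 4, and its plinth is seen inside the cell. D is at (268,195) in the crop, with corners near (221,143), (320,147), (315,240) and (221,238).

Run:
```python
from h import *
P=lambda u,v:(160+u/2.5,100+v/2.5)
c=[atz('w5',*P(*p),.04) for p in [(222,145),(320,147),(315,240),(221,238)]]
m=np.mean(c,0);print(m,[np.linalg.norm(c[i]-c[i-1]).round(4) for i in range(4)])
d=(c[1]-c[0])+(c[2]-c[3]);a=np.degrees(np.arctan2(d[1],d[0]));print(a)
full(*m[:2],.0475,a)
```

```text
[ 0.4296   -0.309175  0.04    ] [np.float64(0.0392), np.float64(0.0397), np.float64(0.0393), np.float64(0.0392)]
-43.09940249564566
shift [-0.0008  0.0057  0.1474] rv [-0.5   0.15  1.14] pos [ 0.4271 -0.3054  0.1949] q6 -0.1 t 18.55 F [ 0.4  0.5 -1.1] gap 0.452
```

Emit:
step_arm:
  commands: [0, 0.002, 0.035, -0.1, 0, 0.3, -0.001, 0.004, 0.07, -0.3, 0.1, 0.6, -0.001, 0.0055, 0.1, -0.5, 0.1, 1, -0.001, 0.0055, 0.122, -0.5, 0.1, 1.1, -0.001, 0.0055, 0.136, -0.5, 0.1, 1.1, -0.001, 0.0055, 0.144, -0.5, 0.1, 1.1, -0.001, 0.0055, 0.147, -0.5, 0.1, 1.1, -0.001, 0.0055, 0.147, -0.5, 0.1, 1.1, -0.001, 0.0055, 0.147, -0.5, 0.1, 1.1, -0.001, 0.0055, 0.147, -0.5, 0.1, 1.1]

```text
t: 19.55
tcp_pos: [0.4299, -0.3111, 0.0491]
tool_rot: [0.917, 0.398, -0.0, 0.002]
force: [0.6, 0.4, -0.5]
finger_gap: 0.448
gripper_force: 0.0
```

Emit:
step_arm:
  commands: [0, 0, 0, 0, 0, 0, 0, 0, 0, 0, 0, 0, 0, 0, 0, 0, 0, 0, 0, 0, 0, 0, 0, 0, 0, 0, 0, 0, 0, 0, 0, 0, 0, 0, 0, 0, 0, 0, -0.02, 0, 0, 0, 0, 0, -0.06, 0, 0, 0, 0, 0, -0.1, 0, 0, 0, 0, 0, -0.14, 0, 0, 0]
  jaw: 5

```text
t: 20.55
tcp_pos: [0.4288, -0.3099, 0.1888]
tool_rot: [0.917, 0.398, -0.001, -0.0]
force: [1.0, 0.1, -2.1]
finger_gap: 0.179
gripper_force: 41.9
```

```bash
python3 -c "
from h import *
full(.5515,-.1083,.19,-88.8)"
```

```text
shift [ 0.231  -0.048  -0.0014] rv [-1.000e-02  8.000e-02  4.572e+01] pos [ 0.4288 -0.3099  0.1888] q6 -0.08 t 20.55 F [ 1.   0.1 -2.1] gap 0.179
```

Emit:
step_arm:
  commands: [0.02, -0.004, -0.001, 0, 0, 5, 0.055, -0.011, -0.001, 0, 0, 11, 0.09, -0.019, -0.001, 0, 0, 18, 0.13, -0.027, -0.001, 0, 0, 26, 0.165, -0.034, -0.001, 0, 0, 33, 0.195, -0.041, -0.001, 0, 0, 40, 0.22, -0.046, -0.001, 0, 0, 45, 0.231, -0.048, -0.001, 0, 0, 45.7, 0.231, -0.048, -0.001, 0, 0, 45.7, 0.231, -0.048, -0.001, 0, 0, 45.7]

```text
t: 21.55
tcp_pos: [0.5514, -0.1088, 0.1882]
tool_rot: [1.0, 0.011, -0.001, 0.001]
force: [-0.7, 0.3, -1.5]
finger_gap: 0.178
gripper_force: 42.0
```

```bash
python3 -c "
from h import *
full(.5515,-.108,.063,-88.8)"
```

```text
shift [ 0.0003 -0.001   0.1252] rv [0.1  0.09 0.09] pos [ 0.5514 -0.1088  0.1882] q6 1.16 t 21.55 F [-0.7  0.3 -1.5] gap 0.178
```

Emit:
step_arm:
  commands: [0, -0.001, 0.03, 0, 0, 0, 0, -0.001, 0.06, 0, 0, 0, 0, -0.001, 0.08, 0, 0, 0, 0, -0.001, 0.092, 0, 0, 0, 0, -0.001, 0.102, 0, 0, 0, 0, -0.001, 0.11, 0, 0, 0, 0, -0.001, 0.117, 0, 0, 0, 0, -0.001, 0.122, 0, 0, 0, 0, -0.001, 0.125, 0, 0, 0, 0, -0.001, 0.126, 0, 0, 0]

```text
t: 22.55
tcp_pos: [0.5521, -0.1081, 0.0628]
tool_rot: [1.0, 0.011, 0.0, 0.001]
force: [-0.4, 0.7, -1.4]
finger_gap: 0.179
gripper_force: 42.1
```

Emit:
step_arm:
  commands: [0, 0, 0, 0, 0, 0, 0, 0, 0, 0, 0, 0, 0, 0, 0, 0, 0, 0, 0, 0, 0, 0, 0, 0, 0, 0, -0.005, 0, 0, 0, 0, 0, -0.02, 0, 0, 0, 0, 0, -0.05, 0, 0, 0, 0, 0, -0.09, 0, 0, 0, 0, 0, -0.13, 0, 0, 0, 0, 0, -0.14, 0, 0, 0]
  jaw: 45

```text
t: 23.55
tcp_pos: [0.5546, -0.1088, 0.2079]
tool_rot: [1.0, 0.011, 0.004, 0.003]
force: [0.4, -0.6, -0.1]
finger_gap: 0.453
gripper_force: 0.0
```

```bash
python3 -c "
from h import *
full(.48,.30,.23,-105)"
```

```text
shift [-0.0656 -0.4102 -0.0251] rv [ 0.25 -0.55 16.24] pos [ 0.5546 -0.1088  0.2079] q6 1.16 t 23.55 F [ 0.4 -0.6 -0.1] gap 0.453
```

Emit:
step_arm:
  commands: [-0.005, -0.03, -0.005, 0, 0, 1, -0.012, -0.075, -0.01, 0, 0, 3, -0.019, -0.12, -0.015, 0, -0.1, 5, -0.026, -0.166, -0.02, 0, -0.2, 7, -0.034, -0.212, -0.023, 0, -0.3, 9, -0.041, -0.258, -0.025, 0, -0.4, 11, -0.048, -0.304, -0.025, 0, -0.5, 13, -0.056, -0.35, -0.025, 0.2, -0.5, 15, -0.063, -0.392, -0.025, 0.2, -0.5, 16, -0.066, -0.41, -0.025, 0.2, -0.5, 16]

```text
t: 24.55
tcp_pos: [0.4755, 0.3039, 0.2266]
tool_rot: [0.992, -0.127, -0.005, -0.001]
force: [0.4, -0.2, -0.2]
finger_gap: 0.446
gripper_force: 0.0
```

```bash
python3 -c "
from h import *
full(.51,.305,.2,-105); snap('wrist','w6'); snap('top','t6')
a=cv2.resize(cv2.imread('pics/w6.png')[40:280,130:380],(625,600),interpolation=2)
b=cv2.resize(cv2.imread('pics/t6.png')[170:250,240:315],(175,187),interpolation=2)
M=np.zeros((600,800,3),np.uint8);M[:,:625]=a;M[:187,625:]=b
cv2.imwrite('pics/w6c.png',M)"
```

```text
shift [ 0.0334 -0.0097  0.0263] rv [-0.04  0.56  0.41] pos [0.4755 0.3039 0.2266] q6 2.19 t 24.55 F [ 0.4 -0.2 -0.2] gap 0.446
```

View pics/w6c.png

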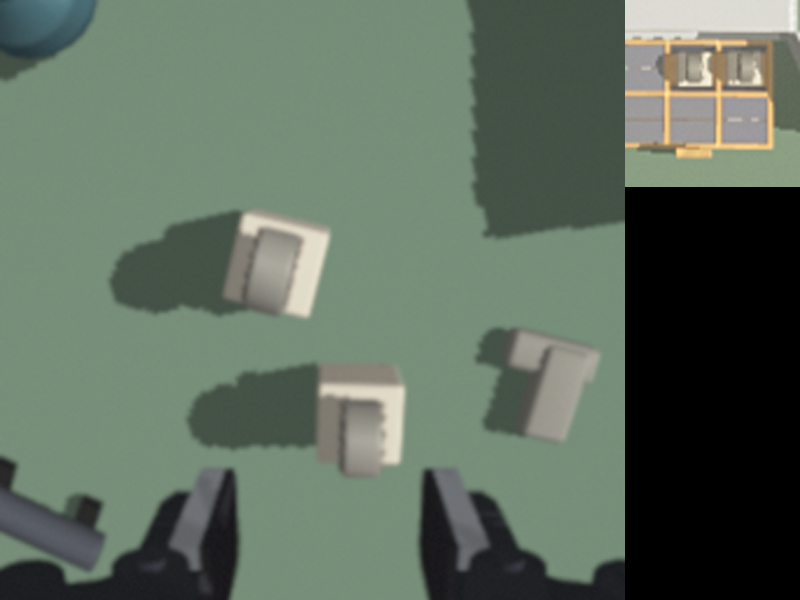

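Both casts stand in the back row. In the crop, A has its top face at (245,214), (329,232), (309,316) and (226,298). B's is at (320,383), (404,385), (401,464) and (317,460).

Run:
```python
from h import *
P=lambda u,v:(130+u/2.5,40+v/2.5)
for n,L in dict(A=[(245,214),(329,232),(309,316),(226,298)],B=[(320,383),(404,385),(401,464),(317,460)]).items():
    c=[atz('w6',*P(*p),.04) for p in L]
    m=np.mean(c,0);print(n,m,[np.linalg.norm(c[i]-c[i-1]).round(4) for i in range(4)])
    d=(c[1]-c[0])+(c[2]-c[3]);a=np.degrees(np.arctan2(d[1],d[0]));print(a)
    full(*m[:2],.2,a)
# height check with top view (initial)
print(tri(('w6',*P(309,316)),('top0',120+105/5,195+137/5)))
print(tri(('w6',*P(401,464)),('side0',180+13.4,115+22.4)),tri(('w6',*P(320,383)),('side0',209.6,132)))
```

```text
A [0.50625 0.32025 0.04   ] [np.float64(0.0389), np.float64(0.0379), np.float64(0.0389), np.float64(0.0384)]
-117.30387725148648
shift [ 0.0254 -0.0243  0.0263] rv [ 0.04  0.54 12.78] pos [0.4758 0.303  0.2265] q6 2.19 t 24.65 F [ 0.3 -0.6  0.1] gap 0.447
B [0.424625 0.302275 0.04    ] [np.float64(0.0384), np.float64(0.0388), np.float64(0.0395), np.float64(0.0403)]
-106.83108605176707
shift [-0.0491  0.0136  0.027 ] rv [-0.01  0.54  2.31] pos [0.4758 0.303  0.2265] q6 2.19 t 24.65 F [ 0.3 -0.6  0.1] gap 0.447
[0.4771 0.3132 0.0181]
[0.4013 0.2881 0.0383] [0.4496 0.3156 0.0383]
```

Run:
```python
from h import *
a=np.radians(-27.3);c0=np.array([.506,.320])
for f,off,org in (('top0',(120,195),(0,0)),('side0',(180,115),(500,0))):
    d=np.load(f'pics/{f}.npz')
    for z in (.04,0):
        for s,t in((1,1),(1,-1),(-1,-1),(-1,1)):
            p=np.array([*(c0+.02*s*np.array([np.cos(a),np.sin(a)])+.02*t*np.array([-np.sin(a),np.cos(a)])),z])
            q=d['R']@p+d['t'];u=d['fx']*q[0]/q[2]+d['cx'];v=d['fy']*q[1]/q[2]+d['cy']
            print(f,z,round((u-off[0])*5+org[0]),round((v-off[1])*5+org[1]))
```

```text
top0 0.04 70 37
top0 0.04 132 72
top0 0.04 97 135
top0 0.04 34 100
top0 0 88 40
top0 0 149 74
top0 0 114 135
top0 0 53 102
side0 0.04 782 67
side0 0.04 754 98
side0 0.04 695 84
side0 0.04 724 54
side0 0 784 123
side0 0 756 154
side0 0 698 140
side0 0 726 109
```

Emit:
step_arm:
  commands: [0.01, -0.01, 0.02, 0, 0.2, 5, 0.02, -0.018, 0.05, 0, 0.5, 10, 0.0275, -0.024, 0.08, 0, 0.5, 12.8, 0.0275, -0.024, 0.11, 0, 0.5, 12.8, 0.0275, -0.024, 0.14, 0, 0.5, 12.8, 0.0275, -0.024, 0.16, 0, 0.5, 12.8, 0.0275, -0.024, 0.172, 0, 0.5, 12.8, 0.0275, -0.024, 0.177, 0, 0.5, 12.8, 0.0275, -0.024, 0.178, 0, 0.5, 12.8, 0.0275, -0.024, 0.178, 0, 0.5, 12.8]

```text
t: 25.65
tcp_pos: [0.5092, 0.3173, 0.0497]
tool_rot: [0.971, -0.238, 0.001, -0.0]
force: [0.4, 0.7, -0.6]
finger_gap: 0.447
gripper_force: 0.0
```

Emit:
step_arm:
  commands: [0, 0, 0, 0, 0, 0, 0, 0, 0, 0, 0, 0, 0, 0, 0, 0, 0, 0, 0, 0, 0, 0, 0, 0, 0, 0, 0, 0, 0, 0, 0, 0, 0, 0, 0, 0, 0, 0, -0.02, 0, 0, 0, 0, 0, -0.06, 0, 0, 0, 0, 0, -0.1, 0, 0, 0, 0, 0, -0.14, 0, 0, 0]
  jaw: 5

```text
t: 26.65
tcp_pos: [0.5074, 0.317, 0.1893]
tool_rot: [0.971, -0.238, -0.001, 0.001]
force: [0.4, -0.2, -2.1]
finger_gap: 0.18
gripper_force: 42.6
```

```bash
python3 -c "
from h import *
full(.4879,.0131,.195,-88.8); snap('wrist','w7')
cv2.imwrite('pics/w7c.png',cv2.imread('pics/w7.png')[100:330,130:400])"
```

```text
shift [ 0.1233  0.2784 -0.0052] rv [  0.13   0.12 -28.77] pos [0.5074 0.317  0.1893] q6 2.42 t 26.65 F [ 0.4 -0.2 -2.1] gap 0.18
```

View pics/w7c.png

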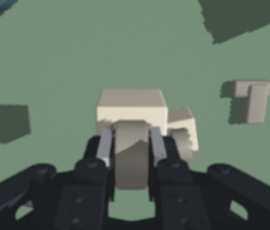

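The cast is held square in the grip.

Emit:
step_arm:
  commands: [0.01, 0.022, -0.005, 0, 0, -3, 0.025, 0.056, -0.005, 0, 0, -7, 0.04, 0.09, -0.005, 0, 0, -11, 0.056, 0.126, -0.005, 0, 0, -15, 0.072, 0.162, -0.005, 0, 0, -19, 0.088, 0.198, -0.005, 0, 0, -23, 0.103, 0.232, -0.005, 0, 0, -26, 0.116, 0.262, -0.005, 0, 0, -28, 0.123, 0.278, -0.005, 0, 0, -28.7, 0.123, 0.278, -0.005, 0, 0, -28.7]

```text
t: 27.7
tcp_pos: [0.4883, 0.012, 0.1935]
tool_rot: [1.0, 0.008, -0.001, 0.0]
force: [1.2, 0.9, -2.2]
finger_gap: 0.176
gripper_force: 42.5
```

```bash
python3 -c "
from h import *
full(.4879,.0131,.0632,-88.8)"
```

```text
shift [-0.0003 -0.0012  0.1303] rv [ 0.05  0.07 -0.27] pos [0.4883 0.012  0.1935] q6 1.35 t 27.7 F [ 1.2  0.9 -2.2] gap 0.176
```

Emit:
step_arm:
  commands: [0, -0.001, 0.03, 0, 0, -0.2, 0, -0.001, 0.06, 0, 0, -0.2, 0, -0.001, 0.084, 0, 0, -0.2, 0, -0.001, 0.097, 0, 0, -0.2, 0, -0.001, 0.107, 0, 0, -0.2, 0, -0.001, 0.115, 0, 0, -0.2, 0, -0.001, 0.122, 0, 0, -0.2, 0, -0.001, 0.127, 0, 0, -0.2, 0, -0.001, 0.1295, 0, 0, -0.2, 0, -0.001, 0.1305, 0, 0, -0.2]

```text
t: 28.7
tcp_pos: [0.4887, 0.0151, 0.0638]
tool_rot: [1.0, 0.012, -0.0, 0.0]
force: [-0.5, 0.9, 7.2]
finger_gap: 0.182
gripper_force: 43.9
```

Emit:
step_arm:
  commands: [0, 0, 0, 0, 0, 0, 0, 0, 0, 0, 0, 0, 0, 0, 0, 0, 0, 0, 0, 0, 0, 0, 0, 0, 0, 0, -0.005, 0, 0, 0, 0, 0, -0.02, 0, 0, 0, 0, 0, -0.05, 0, 0, 0, 0, 0, -0.09, 0, 0, 0, 0, 0, -0.13, 0, 0, 0, 0, 0, -0.14, 0, 0, 0]
  jaw: 45

```text
t: 29.7
tcp_pos: [0.4913, 0.0147, 0.2079]
tool_rot: [1.0, 0.012, 0.004, 0.001]
force: [0.9, 0.3, -0.3]
finger_gap: 0.452
gripper_force: 0.0
```

```bash
python3 -c "
from h import *
full(.4246,.302,.2,-106.8)"
```

```text
shift [-0.06   -0.2888  0.0066] rv [ 0.06 -0.51 18.14] pos [0.4913 0.0147 0.2079] q6 1.35 t 29.7 F [ 0.9  0.3 -0.3] gap 0.452
```

Emit:
step_arm:
  commands: [-0.005, -0.025, 0, 0, 0, 2, -0.013, -0.062, 0, 0, 0, 4, -0.021, -0.1, 0.002, 0, -0.1, 6, -0.029, -0.14, 0.004, 0, -0.2, 9, -0.037, -0.18, 0.006, 0, -0.3, 12, -0.045, -0.218, 0.006, 0, -0.4, 14, -0.053, -0.254, 0.006, 0, -0.5, 16, -0.059, -0.28, 0.006, 0, -0.5, 18, -0.06, -0.289, 0.006, 0, -0.5, 18, -0.06, -0.289, 0.006, 0, -0.5, 18]

```text
t: 30.7
tcp_pos: [0.4216, 0.3032, 0.1969]
tool_rot: [0.99, -0.143, -0.005, 0.001]
force: [0.3, -0.4, -0.1]
finger_gap: 0.45
gripper_force: 0.0
```

```bash
python3 -c "
from h import *
full(.4246,.302,.048,-106.8); snap('wrist','w8'); snap('top','t8')
a=cv2.resize(cv2.imread('pics/w8.png')[100:260,160:360],(500,400),interpolation=2)
b=cv2.resize(cv2.imread('pics/t8.png')[170:250,225:315],(300,267),interpolation=2)
M=np.zeros((400,800,3),np.uint8);M[:,:500]=a;M[:267,500:]=b
cv2.imwrite('pics/w8c.png',M)"
```

```text
shift [ 4.600e-03 -1.000e-04  1.489e-01] rv [0.15 0.5  0.3 ] pos [0.4216 0.3032 0.1969] q6 2.26 t 30.7 F [ 0.3 -0.4 -0.1] gap 0.45
```

View pics/w8c.png

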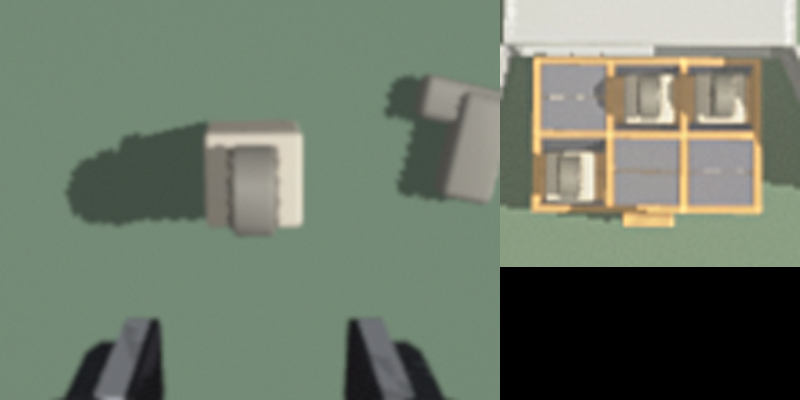

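Three casts are seated, in cells 4, 5 and 0. B's top face runs from (206,133) to (302,228) in the crop, so it was not knocked.

Run:
```python
from h import *
P=lambda u,v:(160+u/2.5,100+v/2.5)
c=[atz('w8',*P(*p),.04) for p in [(206,134),(303,134),(302,228),(207,228)]]
m=np.mean(c,0);print(m,[np.linalg.norm(c[i]-c[i-1]).round(4) for i in range(4)])
d=(c[1]-c[0])+(c[2]-c[3]);a=np.degrees(np.arctan2(d[1],d[0]));print(a)
full(*m[:2],.048,a)
```

```text
[0.4235   0.302325 0.04    ] [np.float64(0.0397), np.float64(0.0394), np.float64(0.0398), np.float64(0.0397)]
-106.4426562807147
shift [ 0.0025 -0.0014  0.149 ] rv [ 0.17  0.51 -0.21] pos [0.4221 0.3017 0.197 ] q6 2.26 t 30.8 F [-0.2 -0.6  0.3] gap 0.448
```

Emit:
step_arm:
  commands: [0.001, 0, 0.035, 0, 0.2, 0, 0.0025, -0.001, 0.07, 0.1, 0.5, 0, 0.0025, -0.001, 0.1, 0.1, 0.5, 0, 0.0025, -0.001, 0.122, 0.1, 0.5, 0, 0.0025, -0.001, 0.138, 0.1, 0.5, 0, 0.0025, -0.001, 0.146, 0.1, 0.5, 0, 0.0025, -0.001, 0.149, 0.1, 0.5, 0, 0.0025, -0.001, 0.149, 0.1, 0.5, 0, 0.0025, -0.001, 0.149, 0.1, 0.5, 0, 0.0025, -0.001, 0.149, 0.1, 0.5, 0]

```text
t: 31.8
tcp_pos: [0.4241, 0.3031, 0.0492]
tool_rot: [0.989, -0.145, 0.001, -0.0]
force: [-0.1, 0.7, -1.3]
finger_gap: 0.447
gripper_force: 0.0
```

Emit:
step_arm:
  commands: [0, 0, 0, 0, 0, 0, 0, 0, 0, 0, 0, 0, 0, 0, 0, 0, 0, 0, 0, 0, 0, 0, 0, 0, 0, 0, 0, 0, 0, 0, 0, 0, 0, 0, 0, 0, 0, 0, -0.02, 0, 0, 0, 0, 0, -0.06, 0, 0, 0, 0, 0, -0.1, 0, 0, 0, 0, 0, -0.14, 0, 0, 0]
  jaw: 5

```text
t: 32.8
tcp_pos: [0.4227, 0.3026, 0.189]
tool_rot: [0.989, -0.145, -0.001, 0.001]
force: [1.0, 0.8, -2.0]
finger_gap: 0.177
gripper_force: 40.6
```

```bash
python3 -c "
from h import *
full(.4895,-.0475,.195,-88.8)"
```

```text
shift [ 0.1644  0.3163 -0.0057] rv [  0.08   0.09 -17.86] pos [0.4227 0.3026 0.189 ] q6 2.27 t 32.8 F [ 1.   0.8 -2. ] gap 0.177
```

Emit:
step_arm:
  commands: [0.012, 0.023, -0.006, 0, 0, -2, 0.032, 0.062, -0.006, 0, 0, -4, 0.053, 0.102, -0.006, 0, 0, -6, 0.074, 0.142, -0.006, 0, 0, -8, 0.095, 0.182, -0.006, 0, 0, -10, 0.116, 0.222, -0.006, 0, 0, -13, 0.136, 0.262, -0.006, 0, 0, -16, 0.154, 0.297, -0.006, 0, 0, -17.9, 0.164, 0.316, -0.006, 0, 0, -17.9, 0.164, 0.316, -0.006, 0, 0, -17.9]

```text
t: 33.8
tcp_pos: [0.4908, -0.0497, 0.1941]
tool_rot: [1.0, 0.009, 0.0, 0.001]
force: [-0.2, 0.8, -0.7]
finger_gap: 0.181
gripper_force: 40.7
```

```bash
python3 -c "
from h import *
full(.4895,-.0475,.0635,-88.8)"
```

```text
shift [-0.0013 -0.0024  0.1306] rv [ 0.06 -0.05 -0.21] pos [ 0.4908 -0.0497  0.1941] q6 1.23 t 33.8 F [-0.2  0.8 -0.7] gap 0.181
```

Emit:
step_arm:
  commands: [-0.001, -0.001, 0.03, 0, 0, -0.2, -0.001, -0.001, 0.06, 0, 0, -0.2, -0.001, -0.001, 0.084, 0, 0, -0.2, -0.001, -0.001, 0.097, 0, 0, -0.2, -0.001, -0.001, 0.107, 0, 0, -0.2, -0.001, -0.001, 0.115, 0, 0, -0.2, -0.001, -0.001, 0.122, 0, 0, -0.2, -0.001, -0.001, 0.127, 0, 0, -0.2, -0.001, -0.001, 0.1295, 0, 0, -0.2, -0.001, -0.001, 0.1305, 0, 0, -0.2]

```text
t: 34.8
tcp_pos: [0.489, -0.0459, 0.0639]
tool_rot: [1.0, 0.012, 0.0, 0.0]
force: [0.1, 0.1, -1.3]
finger_gap: 0.183
gripper_force: 40.8
```

Emit:
step_arm:
  commands: [0, 0, 0, 0, 0, 0, 0, 0, 0, 0, 0, 0, 0, 0, 0, 0, 0, 0, 0, 0, 0, 0, 0, 0, 0, 0, -0.005, 0, 0, 0, 0, 0, -0.02, 0, 0, 0, 0, 0, -0.05, 0, 0, 0, 0, 0, -0.09, 0, 0, 0, 0, 0, -0.13, 0, 0, 0, 0, 0, -0.14, 0, 0, 0]
  jaw: 45

```text
t: 35.8
tcp_pos: [0.4913, -0.0465, 0.2083]
tool_rot: [1.0, 0.013, 0.004, 0.002]
force: [0.9, -0.7, -0.5]
finger_gap: 0.447
gripper_force: 0.0
```

Emit:
step_arm:
  commands: [-0.03, 0, 0, 0, 0, 0, -0.06, 0, 0, 0, 0, 0, -0.087, 0, 0, 0, 0, 0, -0.087, 0, 0, 0, 0, 0, -0.087, 0, 0, 0, 0, 0, -0.087, 0, 0, 0, 0, 0, -0.087, 0, 0, 0, 0, 0, -0.087, 0, 0, 0, 0, 0, -0.087, 0, 0, 0, 0, 0, -0.087, 0, 0, 0, 0, 0]
  jaw: 0

```text
t: 36.8
tcp_pos: [0.4022, -0.048, 0.2038]
tool_rot: [1.0, 0.013, 0.0, 0.0]
force: [0.1, 0.1, -1.0]
finger_gap: 0.001
gripper_force: 0.0
```

```bash
python3 -c "
from h import *
full(.415,-.05,.068,-88.8); snap('top','t9'); snap('side','s9'); snap('wrist','w9')
for f in ('top0','t9'):
  for p in [(75,293),(40,455),(90,297),(55,458),(440,296),(510,470),(452,292),(524,465)]: print(f,atz('top0',205+p[0]/4,110+p[1]/4,.106)) if f=='top0' else 0
a=cv2.resize(cv2.imread('pics/t9.png')[140:250,210:340],(520,440),interpolation=2)
b=cv2.resize(cv2.imread('pics/s9.png')[150:260,200:300],(280,308),interpolation=2)
M=np.zeros((440,800,3),np.uint8);M[:,:520]=a;M[:308,520:]=b
cv2.imwrite('pics/w9c.png',M)"
```

```text
shift [0.0128 0.0023 0.1358] rv [ 0.01 -0.01  0.24] pos [ 0.4022 -0.048   0.2038] q6 1.15 t 36.8 F [ 0.1  0.1 -1. ] gap 0.001
top0 [0.5867 0.0758 0.106 ]
top0 [0.4793 0.0958 0.106 ]
top0 [0.5843 0.0658 0.106 ]
top0 [0.4776 0.0859 0.106 ]
top0 [ 0.5905 -0.1656  0.106 ]
top0 [ 0.4768 -0.2134  0.106 ]
top0 [ 0.5933 -0.1735  0.106 ]
top0 [ 0.4803 -0.2225  0.106 ]
```

View pics/w9c.png

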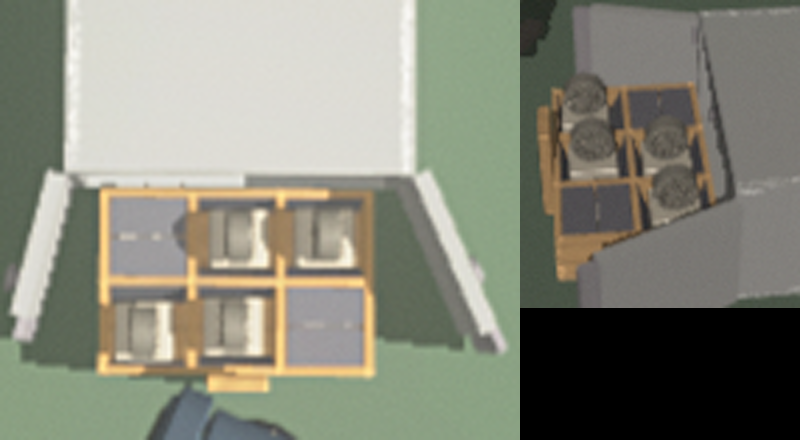

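All four casts stand in their cells (0, 1, 4 and 5), and the tab is at (238,383) in the crop. Now I'll push the tray in.

Emit:
step_arm:
  commands: [0.008, 0.002, 0.03, 0, 0, 0.2, 0.012, 0.002, 0.07, 0, 0, 0.2, 0.012, 0.002, 0.105, 0, 0, 0.2, 0.012, 0.002, 0.128, 0, 0, 0.2, 0.012, 0.002, 0.136, 0, 0, 0.2, 0.015, 0.002, 0.136, 0, 0, 0.2, 0.018, 0.002, 0.136, 0, 0, 0.2, 0.022, 0.002, 0.136, 0, 0, 0.2, 0.027, 0.002, 0.136, 0, 0, 0.2, 0.034, 0.002, 0.136, 0, 0, 0.2]

```text
t: 37.95
tcp_pos: [0.4369, -0.0493, 0.0688]
tool_rot: [1.0, 0.011, 0.001, 0.0]
force: [0.8, -1.2, 0.5]
finger_gap: 0.006
gripper_force: 2.7
```

Emit:
step_arm:
  commands: [0.006, 0, 0, 0, 0, 0, 0.013, 0, 0, 0, 0, 0, 0.021, 0, 0, 0, 0, 0, 0.03, 0, 0, 0, 0, 0, 0.039, 0, 0, 0, 0, 0, 0.048, 0, 0, 0, 0, 0, 0.056, 0, 0, 0, 0, 0, 0.064, 0, 0, 0, 0, 0, 0.071, 0, 0, 0, 0, 0, 0.078, 0, 0, 0, 0, 0]

```text
t: 38.95
tcp_pos: [0.5146, -0.0476, 0.0679]
tool_rot: [1.0, 0.011, 0.0, 0.0]
force: [-2.7, 0.2, 1.1]
finger_gap: 0.0
gripper_force: 1.2
```

```bash
python3 -c "
from h import *
full(.579,-.047,.068,-88.8)"
```

```text
shift [ 0.0644  0.0008 -0.0001] rv [ 0.02 -0.01  0.04] pos [ 0.5146 -0.0476  0.0679] q6 1.24 t 38.95 F [-2.7  0.2  1.1] gap 0.0
```

Emit:
step_arm:
  commands: [0.008, 0, 0, 0, 0, 0, 0.016, 0, 0, 0, 0, 0, 0.024, 0, 0, 0, 0, 0, 0.032, 0, 0, 0, 0, 0, 0.039, 0, 0, 0, 0, 0, 0.045, 0, 0, 0, 0, 0, 0.05, 0, 0, 0, 0, 0, 0.055, 0, 0, 0, 0, 0, 0.058, 0, 0, 0, 0, 0, 0.06, 0, 0, 0, 0, 0]

```text
t: 39.95
tcp_pos: [0.5743, -0.0462, 0.068]
tool_rot: [1.0, 0.011, 0.0, 0.0]
force: [-1.4, -2.0, 0.8]
finger_gap: 0.003
gripper_force: 1.1
```

Emit:
step_arm:
  commands: [0.001, 0, 0, 0, 0, 0, 0.002, 0, 0, 0, 0, 0, 0.003, 0, 0, 0, 0, 0, 0.004, 0, 0, 0, 0, 0, 0.005, 0, 0, 0, 0, 0, 0.006, 0, 0, 0, 0, 0, 0.006, 0, 0, 0, 0, 0, 0.006, 0, 0, 0, 0, 0, 0.006, 0, 0, 0, 0, 0, 0.006, 0, 0, 0, 0, 0]

```text
t: 40.95
tcp_pos: [0.5763, -0.0452, 0.0674]
tool_rot: [1.0, 0.011, -0.004, -0.001]
force: [-8.0, -1.7, 2.6]
finger_gap: 0.001
gripper_force: 0.0
```

Emit:
step_arm:
  commands: [0.003, 0, 0, 0, 0, 0, 0.006, 0, 0, 0, 0, 0, 0.006, 0, 0, 0, 0, 0, 0.006, 0, 0, 0, 0, 0, 0.006, 0, 0, 0, 0, 0, 0.006, 0, 0, 0, 0, 0, 0.006, 0, 0, 0, 0, 0, 0.006, 0, 0, 0, 0, 0, 0.006, 0, 0, 0, 0, 0, 0.006, 0, 0, 0, 0, 0]

```text
t: 41.95
tcp_pos: [0.5756, -0.0434, 0.0657]
tool_rot: [1.0, 0.01, -0.011, -0.003]
force: [-16.9, -0.5, 2.0]
finger_gap: 0.004
gripper_force: 0.0
```

```bash
cat > door.py <<'E'
from h import *
C=np.array([.673,-.0455]);yw=.02;ex=np.array([np.cos(yw),np.sin(yw)]);ey=np.array([-np.sin(yw),np.cos(yw)])
def P(side,th,r,off): # side +1 left, -1 right
    H=C-.085*ex+side*.115*ey
    d=-side*ey*np.cos(th)-ex*np.sin(th); n=-ex*np.cos(th)+side*ey*np.sin(th)
    return H+r*d+off*n
def path(side,L,z,yaw=-88.8):
    s=manip.sense();T=Rn.from_quat(s['tool_rot'])
    for th,r,off in L:
        p=P(side,th,r,off); print(th,p.round(4),T.inv().apply(np.array([*p,z])-s['tcp_pos']).round(4))
E
python3 -c "
from door import *
s=manip.sense();print(s['tcp_pos'],s['force'])
path(1,[(1.78,.09,.055)]+[(t,.09,.027) for t in (1.7,1.5,1.3,1.1,.9,.7,.5,.35,.2,.1,.05,0,-.03)],.064)"
```

```text
[ 0.57563284 -0.04336165  0.06567224] [-16.93426497  -0.4655925    1.99526869]
1.78 [0.5077 0.1387] [-0.0641 -0.1835  0.0041]
1.7 [0.4992 0.1044] [-0.0733 -0.1493  0.0041]
1.5 [0.4936 0.0865] [-0.0792 -0.1315  0.0042]
1.3 [0.4918 0.0678] [-0.0815 -0.1129  0.0041]
1.1 [0.4936 0.0492] [-0.08   -0.0942  0.004 ]
0.9 [0.4991 0.0312] [-0.0748 -0.0762  0.0038]
0.7 [0.5081 0.0148] [-0.0662 -0.0595  0.0035]
0.5 [5.202e-01 4.000e-04] [-0.0544 -0.0449  0.0031]
0.35 [ 0.531  -0.0086] [-0.0438 -0.0357  0.0028]
0.2 [ 0.543  -0.0159] [-0.032  -0.0281  0.0025]
0.1 [ 0.5516 -0.0198] [-0.0235 -0.0241  0.0023]
0.05 [ 0.556  -0.0214] [-0.0191 -0.0224  0.0022]
0 [ 0.5605 -0.0227] [-0.0146 -0.0209  0.0021]
-0.03 [ 0.5632 -0.0235] [-0.0119 -0.0201  0.002 ]
```

Emit:
step_arm:
  commands: [-0.03, 0, 0, 0, 0, 0, -0.06, 0, 0, 0, 0, 0, -0.06, 0, -0.05, 0, 0, 0, -0.06, 0, -0.1, 0, 0, 0, -0.066, -0.045, -0.1, 0, 0, 0, -0.072, -0.09, -0.1, 0, 0, 0, -0.076, -0.135, -0.1, 0, 0, 0, -0.08, -0.18, -0.1, 0, 0, 0, -0.08, -0.185, -0.1, 0, 0, 0, -0.08, -0.185, -0.1, 0, 0, 0]

```text
t: 42.95
tcp_pos: [0.5026, 0.1389, 0.1683]
tool_rot: [1.0, 0.012, 0.001, -0.0]
force: [0.7, -0.4, -0.1]
finger_gap: -0.001
gripper_force: 0.0
```

```bash
python3 -c "
from door import *
s=manip.sense();print(s['tcp_pos'],s['force'],s['tool_rot'])
path(1,[(1.78,.09,.055)]+[(t,.09,.027) for t in (1.7,1.5,1.3,1.1,.9,.7)],.064)"
```

```text
[0.50263906 0.13889161 0.16825006] [ 0.74776984 -0.35132906 -0.09403592] [ 9.99921941e-01  1.24217884e-02  1.34430616e-03 -5.83136009e-05]
1.78 [0.5077 0.1387] [0.0047 0.0003 0.1043]
1.7 [0.4992 0.1044] [-0.0046  0.0344  0.1042]
1.5 [0.4936 0.0865] [-0.0106  0.0522  0.1042]
1.3 [0.4918 0.0678] [-0.0129  0.0708  0.1042]
1.1 [0.4936 0.0492] [-0.0115  0.0895  0.1042]
0.9 [0.4991 0.0312] [-0.0064  0.1075  0.1042]
0.7 [0.5081 0.0148] [0.0021 0.1242 0.1042]
```

Emit:
step_arm:
  commands: [0, 0, 0.045, 0, 0, 0, 0, 0, 0.085, 0, 0, 0, 0, 0, 0.104, 0, 0, 0, 0, 0, 0.104, 0, 0, 0, -0.003, 0.015, 0.104, 0, 0, 0, -0.005, 0.03, 0.104, 0, 0, 0, -0.008, 0.041, 0.104, 0, 0, 0, -0.0105, 0.052, 0.104, 0, 0, 0, -0.012, 0.062, 0.104, 0, 0, 0, -0.013, 0.071, 0.104, 0, 0, 0]

```text
t: 43.95
tcp_pos: [0.491, 0.0649, 0.0646]
tool_rot: [1.0, 0.011, 0.001, 0.0]
force: [0.2, 1.2, 1.6]
finger_gap: 0.001
gripper_force: 0.6
```

Emit:
step_arm:
  commands: [0.001, 0.01, 0, 0, 0, 0, 0.002, 0.019, 0, 0, 0, 0, 0.004, 0.028, 0, 0, 0, 0, 0.0065, 0.037, 0, 0, 0, 0, 0.0105, 0.045, 0, 0, 0, 0, 0.015, 0.0535, 0, 0, 0, 0, 0.021, 0.061, 0, 0, 0, 0, 0.0275, 0.068, 0, 0, 0, 0, 0.0325, 0.0725, 0, 0, 0, 0, 0.038, 0.077, 0, 0, 0, 0]

```text
t: 44.95
tcp_pos: [0.5307, -0.0105, 0.0639]
tool_rot: [1.0, 0.011, 0.0, 0.0]
force: [1.1, 0.4, 0.7]
finger_gap: -0.002
gripper_force: 0.0
```

```bash
python3 -c "
from door import *
s=manip.sense();print(s['tcp_pos'],s['force'],s['tool_rot'])
path(1,[(.35,.09,.027),(.2,.09,.026),(.1,.09,.025),(.05,.09,.024),(0,.09,.023),(0,.09,.018)],.064)"
```

```text
[ 0.53074384 -0.01050626  0.06392688] [1.11043563 0.3785856  0.67941957] [9.99942597e-01 1.07133646e-02 1.28286356e-04 1.03996005e-04]
0.35 [ 0.531  -0.0086] [ 0.0003 -0.0019 -0.0001]
0.2 [ 0.544  -0.0161] [ 0.0132  0.0059 -0.0001]
0.1 [ 0.5536 -0.0199] [ 0.0227  0.0099 -0.0001]
0.05 [ 0.559  -0.0215] [ 0.028   0.0116 -0.0001]
0 [ 0.5645 -0.0227] [ 0.0335  0.0129 -0.0001]
0 [ 0.5695 -0.0226] [ 0.0385  0.0129 -0.0001]
```

Emit:
step_arm:
  commands: [0.006, 0.002, 0, 0, 0, 0, 0.013, 0.005, 0, 0, 0, 0, 0.018, 0.008, 0, 0, 0, 0, 0.023, 0.01, 0, 0, 0, 0, 0.028, 0.011, 0, 0, 0, 0, 0.032, 0.012, 0, 0, 0, 0, 0.035, 0.012, 0, 0, 0, 0, 0.038, 0.012, 0, 0, 0, 0, 0.04, 0.012, 0, 0, 0, 0, 0.042, 0.012, 0, 0, 0, 0]

```text
t: 45.95
tcp_pos: [0.5641, -0.0197, 0.0627]
tool_rot: [1.0, 0.011, -0.009, -0.001]
force: [-16.7, -0.9, 7.6]
finger_gap: -0.002
gripper_force: 0.0
```

Emit:
step_arm:
  commands: [-0.02, 0, 0, 0, 0, 0, -0.05, 0, 0, 0, 0, 0, -0.06, 0, -0.05, 0, 0, 0, -0.06, 0, -0.1, 0, 0, 0, -0.06, 0.045, -0.105, 0, 0, 0, -0.06, 0.09, -0.105, 0, 0, 0, -0.06, 0.135, -0.105, 0, 0, 0, -0.06, 0.18, -0.105, 0, 0, 0, -0.06, 0.22, -0.105, 0, 0, 0, -0.06, 0.23, -0.105, 0, 0, 0]

```text
t: 46.95
tcp_pos: [0.5184, -0.2575, 0.1694]
tool_rot: [1.0, 0.009, 0.002, 0.002]
force: [0.5, -0.0, -0.3]
finger_gap: 0.002
gripper_force: 0.0
```

```bash
python3 -c "
from door import *
s=manip.sense();print(s['tcp_pos'],s['force'],s['tool_rot'])
path(-1,[(1.95,.09,.055)]+[(t,.09,.027) for t in (1.9,1.7,1.5,1.3,1.1,.9,.7,.5,.35,.2)],.064); snap('top','t10');snap('side','s10')
a=cv2.resize(cv2.imread('pics/t10.png')[140:250,210:340],(520,440),interpolation=2)
b=cv2.resize(cv2.imread('pics/s10.png')[150:260,200:300],(280,308),interpolation=2)
M=np.zeros((440,800,3),np.uint8);M[:,:520]=a;M[:308,520:]=b
cv2.imwrite('pics/w10c.png',M)"
```

```text
[ 0.51843927 -0.2574602   0.1694411 ] [ 0.48418864 -0.00914295 -0.26651997] [0.99995822 0.00877798 0.00172865 0.00187571]
1.95 [ 0.5288 -0.2478] [ 0.0101 -0.0098  0.1054]
1.9 [ 0.515  -0.2183] [-0.0031 -0.0396  0.1053]
1.7 [ 0.5053 -0.2023] [-0.0125 -0.0558  0.1052]
1.5 [ 0.4991 -0.1846] [-0.0185 -0.0736  0.1051]
1.3 [ 0.4964 -0.166 ] [-0.0208 -0.0922  0.105 ]
1.1 [ 0.4975 -0.1473] [-0.0193 -0.1109  0.105 ]
0.9 [ 0.5024 -0.1291] [-0.0142 -0.129   0.1049]
0.7 [ 0.5107 -0.1123] [-0.0056 -0.1457  0.1049]
0.5 [ 0.5222 -0.0975] [ 0.0062 -0.1603  0.1049]
0.35 [ 0.5326 -0.088 ] [ 0.0168 -0.1696  0.1049]
0.2 [ 0.5443 -0.0802] [ 0.0286 -0.1771  0.1049]
```

View pics/w10c.png

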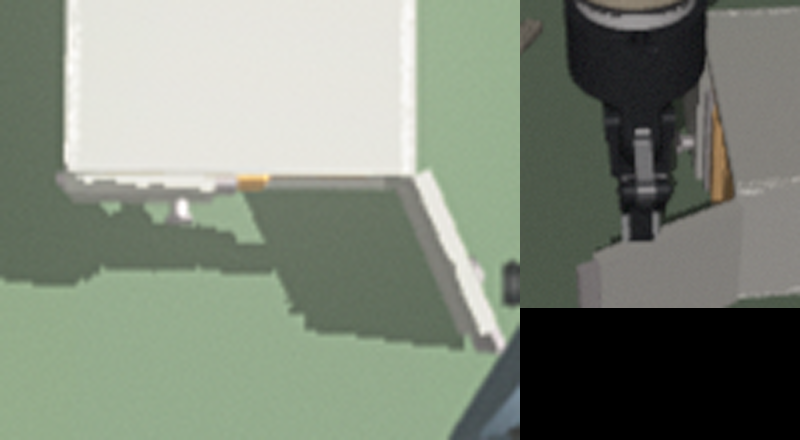

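The left door looks shut, lying along the cabinet front from (60,185) to (235,183). The right door is open, with the fingers outside it at (512,285). Next I'll shut the flanged door.

Emit:
step_arm:
  commands: [0, 0, 0.045, 0, 0, 0, 0, 0, 0.085, 0, 0, 0, 0, 0, 0.105, 0, 0, 0, 0, 0, 0.105, 0, 0, 0, -0.002, -0.02, 0.105, 0, 0, 0, -0.004, -0.039, 0.105, 0, 0, 0, -0.008, -0.048, 0.105, 0, 0, 0, -0.0125, -0.056, 0.105, 0, 0, 0, -0.016, -0.065, 0.105, 0, 0, 0, -0.0185, -0.0735, 0.105, 0, 0, 0]

```text
t: 48.05
tcp_pos: [0.4975, -0.179, 0.0646]
tool_rot: [1.0, 0.011, 0.001, 0.001]
force: [0.6, -0.7, 0.8]
finger_gap: -0.0
gripper_force: 0.7
```

Emit:
step_arm:
  commands: [-0.0015, -0.009, 0, 0, 0, 0, -0.0025, -0.0185, 0, 0, 0, 0, -0.0015, -0.028, 0, 0, 0, 0, -0.0005, -0.037, 0, 0, 0, 0, 0.0015, -0.046, 0, 0, 0, 0, 0.004, -0.055, 0, 0, 0, 0, 0.008, -0.064, 0, 0, 0, 0, 0.013, -0.072, 0, 0, 0, 0, 0.019, -0.08, 0, 0, 0, 0, 0.025, -0.087, 0, 0, 0, 0]

```text
t: 49.05
tcp_pos: [0.5209, -0.0911, 0.0639]
tool_rot: [1.0, 0.011, 0.0, 0.0]
force: [-0.1, -0.7, -0.0]
finger_gap: -0.002
gripper_force: 0.0
```

```bash
python3 -c "
from door import *
s=manip.sense();print(s['tcp_pos'],s['force'],s['tool_rot'])
path(-1,[(.5,.09,.027),(.35,.09,.027),(.2,.09,.026),(.1,.09,.025),(.05,.09,.024),(0,.09,.023),(0,.09,.018)],.064)"
```

```text
[ 0.52094927 -0.09111587  0.0638894 ] [-0.14778684 -0.65048989 -0.03956587] [9.99940757e-01 1.08846365e-02 1.30899491e-05 8.87039897e-05]
0.5 [ 0.5222 -0.0975] [ 0.0011  0.0064 -0.0001]
0.35 [ 0.5326 -0.088 ] [ 0.0117 -0.0028 -0.0001]
0.2 [ 0.5453 -0.08  ] [ 0.0246 -0.0106 -0.0001]
0.1 [ 0.5547 -0.0758] [ 0.0341 -0.0146 -0.0001]
0.05 [ 0.5601 -0.0741] [ 0.0395 -0.0162 -0.0001]
0 [ 0.5655 -0.0727] [ 0.045  -0.0175 -0.0001]
0 [ 0.5705 -0.0726] [ 0.05   -0.0175 -0.0001]
```

Emit:
step_arm:
  commands: [0.006, -0.001, 0, 0, 0, 0, 0.012, -0.003, 0, 0, 0, 0, 0.019, -0.007, 0, 0, 0, 0, 0.026, -0.011, 0, 0, 0, 0, 0.033, -0.014, 0, 0, 0, 0, 0.039, -0.016, 0, 0, 0, 0, 0.044, -0.017, 0, 0, 0, 0, 0.047, -0.017, 0, 0, 0, 0, 0.05, -0.017, 0, 0, 0, 0, 0.053, -0.017, 0, 0, 0, 0]

```text
t: 50.05
tcp_pos: [0.565, -0.0723, 0.0628]
tool_rot: [1.0, 0.011, -0.009, -0.002]
force: [-18.3, -1.4, 8.1]
finger_gap: 0.002
gripper_force: 0.0
```

Emit:
step_arm:
  commands: [0, 0, 0, 0, 0, 0, 0, 0, 0, 0, 0, 0, 0, 0, 0, 0, 0, 0, -0.02, 0, 0, 0, 0, 0, -0.05, 0, 0, 0, 0, 0, -0.06, 0, -0.03, 0, 0, 0, -0.06, 0, -0.08, 0, 0, 0, -0.09, 0.04, -0.12, 0, 0, 0, -0.12, 0.08, -0.14, 0, 0, 0, -0.12, 0.12, -0.14, 0, 0, 0]

```text
t: 51.05
tcp_pos: [0.4549, -0.192, 0.206]
tool_rot: [1.0, 0.012, 0.001, 0.001]
force: [0.9, 0.1, -0.1]
finger_gap: -0.003
gripper_force: 0.0
```

Emit:
step_arm:
  commands: [0, 0.045, 0, 0, 0, 0, 0, 0.09, 0, 0, 0, 0, 0, 0.13, 0, 0, 0, 0, 0, 0.13, 0, 0, 0, 0, 0, 0.13, 0, 0, 0, 0, 0, 0.13, 0, 0, 0, 0, 0, 0.13, 0, 0, 0, 0, 0, 0.13, 0, 0, 0, 0, 0, 0.13, 0, 0, 0, 0, 0, 0.13, 0, 0, 0, 0]

```text
t: 52.05
tcp_pos: [0.4592, -0.3219, 0.2036]
tool_rot: [1.0, 0.011, 0.0, 0.0]
force: [-1.0, -0.6, 0.3]
finger_gap: -0.001
gripper_force: 0.0
```

```bash
python3 -c "
from h import *
snap('top','t11');snap('side','s11')
a=cv2.resize(cv2.imread('pics/t11.png')[140:250,210:340],(520,440),interpolation=2)
b=cv2.resize(cv2.imread('pics/s11.png')[150:260,200:300],(280,308),interpolation=2)
M=np.zeros((440,800,3),np.uint8);M[:,:520]=a;M[:308,520:]=b
cv2.imwrite('pics/w11c.png',M)"
```

```text
(no output)
```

View pics/w11c.png

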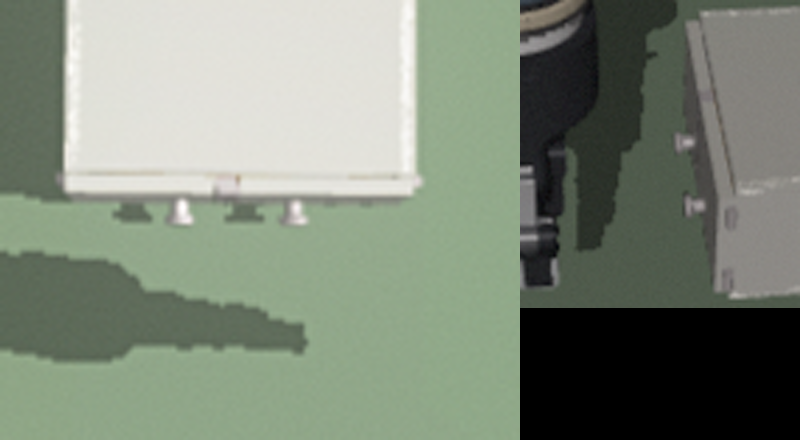

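Both doors lie flush along the cabinet front from (65,187) to (415,187), with the flange lapped at (228,187). The robot is clear, so I'll hand in.

```bash
python3 -c "
from station import manip
print(manip.sign_off())"
```

```text
the job is handed in; nothing more can be done
None
```

All four casts stand in empty cells (0, 1, 4 and 5), the tray is home, both doors are shut with the flange lapped over the left door, and the job is handed in; sign-off returned no verdict.

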